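# Fill the sample tin and file the tins in the graded row

### The job

Stand the open tin on the pad under the lip of the tipping tray, lift the tray's handle so that all the stones slide into the tin, and lower the tray again. File the filled tin, and also every lidded tin left on the bench, in the rack, each in its own place in the tightly packed row, which goes by height from the shortest at the robot's left to the tallest at its right: push the neighbours apart to make room, and leave all tins upright on the rack's floor in that order with the stones still in the open tin. Leave the vial, the cup and the brush alone.

Things in the scene. Friction and masses are not known exactly. Their poses are not given: they have to be found in the camera images.
- rack: fixed dark wooden rack, an open trough for the row. Origin under its middle, on the bench; y along the row (+y: robot's left, the shortest tin's end), x across. Floor 6 mm above the bench, 352 mm long (y) and 64 mm wide (x) inside. Long walls 5 mm thick, their top 12 mm above the bench; end walls 10 mm thick, top 40 mm above the bench.
- row_mid (a point): middle of the rack's floor. All seven tins take 322 of its 352 mm. At the start four tins stand in it close together (1 to 3 mm apart), their length across the row, somewhere along it, the free room at the two ends. They slide along it when gripped or pushed (about 1 N of friction each). Axes as the rack's.
- tinA_mid (a point): a closed, flat-topped lidded tin, plain aluminium, 60 mm long (its x) x 46 mm thick (its y) x 42 mm high (its z), about 120 g. The point is its centre, half-way up; z is up. It starts standing in the rack's row.
- tinB_mid (a point): the open-topped tin that is to take the stones: no lid, walls and bottom 3 mm (inside 54 x 40 mm, mouth at the top), plain aluminium, 60 mm long (its x) x 46 mm thick (its y) x 47 mm high (its z), about 120 g. The point is its centre, half-way up; z is up. It starts on the bench, outside the row, empty.
- tinC_mid (a point): a closed, flat-topped lidded tin, plain aluminium, 60 mm long (its x) x 46 mm thick (its y) x 52 mm high (its z), about 120 g. The point is its centre, half-way up; z is up. It starts standing in the rack's row.
- tinD_mid (a point): a closed, flat-topped lidded tin, plain aluminium, 60 mm long (its x) x 46 mm thick (its y) x 57 mm high (its z), about 120 g. The point is its centre, half-way up; z is up. It starts loose on the bench, outside the row, or is absent.
- tinE_mid (a point): a closed, flat-topped lidded tin, plain aluminium, 60 mm long (its x) x 46 mm thick (its y) x 62 mm high (its z), about 120 g. The point is its centre, half-way up; z is up. It starts standing in the rack's row.
- tinF_mid (a point): a closed, flat-topped lidded tin, plain aluminium, 60 mm long (its x) x 46 mm thick (its y) x 67 mm high (its z), about 120 g. The point is its centre, half-way up; z is up. It starts loose on the bench, outside the row, or is absent.
- tinG_mid (a point): a closed, flat-topped lidded tin, plain aluminium, 60 mm long (its x) x 46 mm thick (its y) x 72 mm high (its z), about 120 g. The point is its centre, half-way up; z is up. It starts standing in the rack's row.
- stand: fixed dark wooden stand of the tipping tray. Origin on the bench under the middle of its pad; +x is the way the stones slide off, y across, z up. Base 90 mm wide (y), 8 mm thick, from x = -186 to +40 mm. Backstop board 64 mm wide, 6 mm thick, top 77 mm above the bench, its face at x = +27 mm.
- pad (a point): where the middle of the open tin's underside belongs (within 10 mm), on the stand's base, 8 mm above the bench, between two white lines; axes as the stand's. The tin stands with its 60 mm length along the stand's y, its 46 mm thickness along x, between backstop and lip.
- pivot (a point): middle of the tray's pivot, along the stand's y, at x = -36 mm, z = 45 mm of the stand, fixed. Cheeks at y = +-33 mm (6 mm thick, x = -48 to -32 mm, 55 mm high) carry it. The level tray's lip is at x = -32 mm of the stand, its floor 71 mm, its sides' top 83 mm above the bench. At 0.9 rad the lip is 20 mm farther forward and 13 mm lower, just above the tin's mouth.
- tray (a joint): tilt of the aluminium tray in rad: 0 level, grows as the handle is lifted, up to 0.95. A channel 46 mm wide inside, 134 mm long, open at the lip; 250 g, turns freely and falls back level when let go. The stones slide off at about 0.5 to 0.65 rad; tip to about 0.9.
- tray_bar (a point): middle of the tray's handle: round steel bar 8 mm thick, 68 mm long along the stand's y, on slanting legs at its ends, 50 mm above the tray floor, at the end away from the lip. Level, it is at x = -154 mm, z = 121 mm of the stand (118 mm behind, 76 mm above the pivot). It runs on an arc about the pivot, up and towards the lip. It can turn between fingers that pinch it.
- stone0_mid (a point): a chunky dark stone, 15 x 13 x 12 mm, 12 g, lying on the tray at the start, or absent. The point is its centre.
- stone1_mid (a point): a chunky dark stone, 15 x 13 x 12 mm, 12 g, lying on the tray at the start, or absent. The point is its centre.
- stone2_mid (a point): a chunky dark stone, 15 x 13 x 12 mm, 12 g, lying on the tray at the start, or absent. The point is its centre.
- stone3_mid (a point): a chunky dark stone, 15 x 13 x 12 mm, 12 g, lying on the tray at the start, or absent. The point is its centre.
- vial_mid (a point): bystander: small closed glass vial, 36 mm wide, 60 mm high; the point is half-way up
- cup_mid (a point): bystander: white cup, 64 mm wide, 50 mm high; the point is half-way up
- brush_grip (a point): bystander: a brush lying on the bench beyond the rack; the point is on its handle
Things that resemble listed ones, but are neither listed nor needed, are in the scene too. Of the things shaped like the stand, the wooden one is meant.

How it is judged:
By the outcome, as a careful person would: the job done as asked, in the order asked, and still so for the second after the job is handed in, with the robot touching nothing.
Of tinD, tinF only 1 to 2 are there at a start; the rules pass over those that are not, and their reading is None.
Of stone0, stone1, stone2, stone3 only 2 to 4 are there at a start; the rules pass over those that are not, and their reading is None.
At some moment in a run one of tinD, tinF may be knocked a few centimetres aside while the robot is not near it.
It also fails if it takes over 210 s, if anything falls off the work surface, if the arm or the gripper's body presses on something with over 40 N, if the wrist force passes 120 N, or if a joint passes its speed limit or range.

### The arm

A 6-joint arm with a two-finger parallel gripper is mounted at the origin on the work surface. World frame = base frame: x ahead of the robot, y to its left, z up, the work surface at z = 0. Lengths are in m, angles in rad, forces in N, time in s.
With the tool pointing down it reaches from about 0.275 to 1 m from the base axis. Payload 8.4 kg.
Tool frame: the origin (TCP) lies on the centre line of the jaws, within the pads' length; the fingertips stand 17 mm ahead of it and the grasp point (between the pads) lies 2 mm behind it (bot.tcp_to_tips is the y of the fingertips in the tool frame, in m); y points along the fingers, z is the direction in which the jaws open and shut, and the axes are right-handed (so a half turn about y gives the same grasp; the last joint's range is limited). The gripper opens to 85 mm and grips with 20 to 120 N. Pads are 22 mm wide; open, the fingers measure 114 mm over their backs; the gripper's body (76 mm by 85 mm) begins 54 mm behind the grasp point. The pads swing forward as they close: fully open they stand 13 mm farther back than shut.
Start: joints at [-1.167, 0.353, 1.633, -0, 1.155, -0.002], TCP at [0.247, -0.574, 0.248] pointing down, gripper open.
Joint ranges: [-2.63, 2.63], [-0.92, 2.1], [0.06, 2.66], [-1.3, 4.44], [0, 2.69], [-3.02, 3.02]. Speed limits (rad/s): [2.22, 2.22, 2.79, 3.14, 3.14, 3.14].

### API

Orientations are given as a unit quaternion [x, y, z, w].
In Python, from workcell import bot, hand, kinematics, get_obs, vision, hand_in gives the robot as it stands. The module is installed in compiled form; this text tells all that it offers. Calls block until the motion is done:
- bot.reach(position, orientation): joint-space move of the TCP to a pose.
- bot.servo_line(position, ori=None, velocity=0.15): straight line of the TCP; ori=None keeps the orientation; velocity is the mean speed in m/s.
- bot.goto_joints(angles): joint-space move.
- hand.move_gripper(opening, strength=None): finger opening in m; strength is the grip in N (None keeps the last); returns when the fingers have stopped.
- bot.dwell(seconds).
- kinematics.solve_ik(position, orientation): joint angles nearest the present ones, or None.
- get_obs(): the state.
- vision.read_camera(name): name is "scene" or "top" or "wrist"; returns a dict with "frame" (420x560x3 uint8, red, green, blue), "intrinsics" (3x3 intrinsics, pixels), "view" (4x4, takes a point from world to camera coordinates). Camera axes: x right, y down, z forward; pixel columns grow to the right and rows downward; lengths in m; the calibration is good to about 2 mm. The wrist camera is an equidistant fisheye: a pixel r from the principal point sees the ray r / f radians off the axis. A picture is of the moment at which its call begins. There is no depth.
A pose or a line that the arm cannot do raises bot.IKError and nothing moves.
- hand_in(): hands the job in, once; it reports no verdict.
The state is a dict: "time_s": time; "joint_pos": joint angles; "joint_vel": joint speeds; "joint_efforts": joint torques, N m; "position": TCP position; "orientation": TCP orientation; "wrist_force": force on the tool from outside, world axes, zero at the start; "ft_torque": the same for the moment, N m; "gripper_width": finger opening in m.
Only numpy, scipy, OpenCV 4.12 (cv2) and the standard library are available. Lean on these libraries where they do the work, as an engineer would, in place of code of your own. Each camera call takes 0.05 s, during which the arm holds its last target.

## Working session

There is one attempt and no reset: what is moved stays moved. The work goes in short steps, each a Python script; the robot and the scene stay as the last script left them, time stands still between calls to the robot, and variables do not carry over. Pictures are saved under pics/ and viewed, and the job is handed in when it is done.

```bash
mkdir -p pics; ls; python3 - <<'E'
from workcell import bot, hand, kinematics, get_obs, vision
import cv2, numpy as np
o=get_obs(); print({k:np.round(v,3) for k,v in o.items()})
for n in ["scene","top","wrist"]:
    c=vision.read_camera(n)
    print(n,np.round(c["intrinsics"],2).tolist(),np.round(c["view"],4).tolist())
    np.savez(f"pics/{n}0.npz",**c)
    cv2.imwrite(f"pics/{n}0.png",cv2.resize(c["frame"][:,:,::-1],(800,600),interpolation=cv2.INTER_CUBIC))
E
```

```text
pics
{'time_s': np.float64(0.0), 'joint_pos': array([-1.167,  0.354,  1.634,  0.   ,  1.155, -0.002]), 'joint_vel': array([-0.001,  0.002,  0.001,  0.001, -0.001, -0.001]), 'joint_efforts': array([-1.0000e-03, -6.0524e+01, -3.4207e+01, -0.0000e+00,  9.0000e-03,
       -0.0000e+00]), 'position': array([ 0.247, -0.574,  0.248]), 'orientation': array([-0.143,  0.693, -0.692,  0.142]), 'wrist_force': array([ 0.286,  1.319, -0.344]), 'ft_torque': array([-0.036,  0.009, -0.029]), 'gripper_width': np.float64(0.085)}
scene [[431.26, 0.0, 278.33], [0.0, 431.26, 213.83], [0.0, 0.0, 1.0]] [[-0.4346, 0.9006, 0.0063, 0.2977], [0.478, 0.2366, -0.8459, -0.1373], [-0.7633, -0.3647, -0.5333, 1.8216], [0.0, 0.0, 0.0, 1.0]]
top [[537.39, 0.0, 270.71], [0.0, 537.39, 209.3], [0.0, 0.0, 1.0]] [[0.0127, -0.9999, -0.0022, -0.0714], [-0.9991, -0.0126, -0.0416, 0.4959], [0.0416, 0.0028, -0.9991, 1.5315], [0.0, 0.0, 0.0, 1.0]]
wrist [[325.19, 0.0, 279.05], [0.0, 325.19, 211.05], [0.0, 0.0, 1.0]] [[0.3947, -0.9188, -0.0016, -0.6235], [-0.8782, -0.3778, 0.2934, -0.0375], [-0.2702, -0.1144, -0.956, 0.3795], [0.0, 0.0, 0.0, 1.0]]
```

View pics/top0.png

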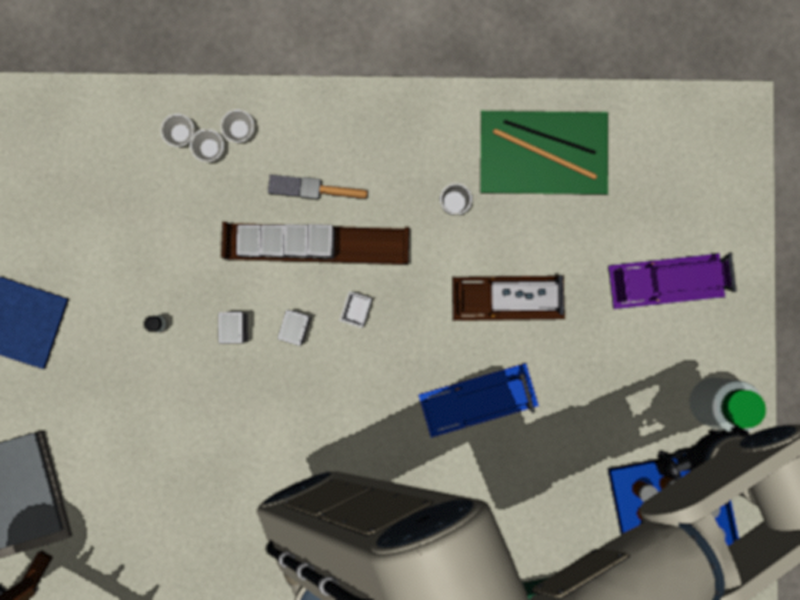

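View pics/scene0.png

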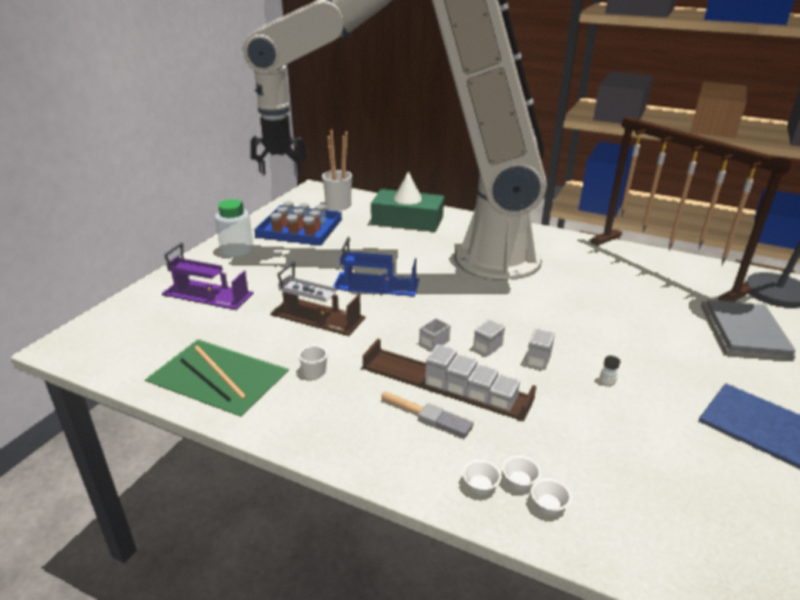

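View pics/wrist0.png

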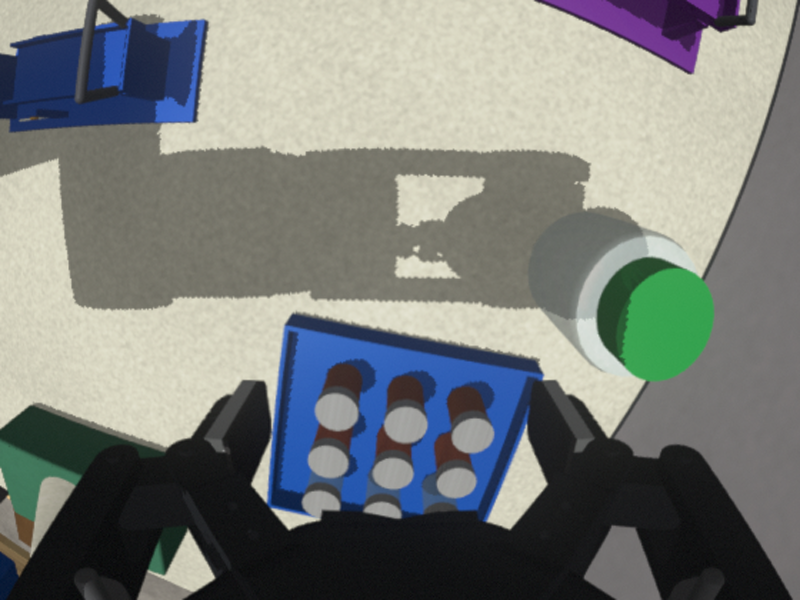

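```bash
cat > h.py <<'E'
from workcell import bot, hand, kinematics, get_obs, vision
import cv2, numpy as np
from scipy.spatial.transform import Rotation as R
def cam(n,save=None):
    c=vision.read_camera(n)
    if save:
        np.savez(f"pics/{save}.npz",**c); cv2.imwrite(f"pics/{save}.png",cv2.resize(c["frame"][:,:,::-1],(800,600),interpolation=cv2.INTER_CUBIC))
    return c
def ray(c,uv,name):
    K=c["intrinsics"];x=(uv[0]-K[0,2])/K[0,0];y=(uv[1]-K[1,2])/K[1,1]
    if name.startswith("wrist"):
        r=np.hypot(x,y); s=np.sinc(r/np.pi); d=np.array([x*s,y*s,np.cos(r)])
    else: d=np.array([x,y,1.])
    V=c["view"]; return -V[:3,:3].T@V[:3,3], V[:3,:3].T@d
def unproj(c,uv,z,name):
    o,d=ray(c,uv,name); return o+d*(z-o[2])/d[2]
def proj(c,p,name):
    V=c["view"];K=c["intrinsics"];q=V[:3,:3]@np.asarray(p,float)+V[:3,3]
    if name.startswith("wrist"):
        rr=np.hypot(q[0],q[1]); th=np.arctan2(rr,q[2]); s=th/max(rr,1e-9)
        return np.array([K[0,0]*q[0]*s+K[0,2],K[1,1]*q[1]*s+K[1,2]])
    return np.array([K[0,0]*q[0]/q[2]+K[0,2],K[1,1]*q[1]/q[2]+K[1,2]])
def down(th):
    """tool y down, jaw axis (tool z) along world angle th in xy"""
    z=np.array([np.cos(th),np.sin(th),0]); y=np.array([0,0,-1.]); x=np.cross(y,z)
    return R.from_matrix(np.c_[x,y,z]).as_quat()
def U(name8,z,c,name): # list of 800-scale pixels
    return [np.round(unproj(c,(np.array(p)+.5)*0.7-.5,z,name),4)[:2].tolist() for p in name8]
E
python3 - <<'E'
from h import *
c=dict(np.load("pics/top0.npz"))
print("rack",U([(222,243),(410,245),(222,224),(222,260),(410,228),(410,262)],.03,c,"top"))
print("tins",U([(232,327),(295,327),(358,308)],.06,c,"top"))
print("stand",U([(453,299),(565,297)],.008,c,"top"))
print("bar",U([(560,297)],.121,c,"top"))
o=get_obs();Rt=R.from_quat(o["orientation"]);w=dict(np.load("pics/wrist0.npz"));V=w["view"]
print(np.round(Rt.as_matrix(),3)); C=-V[:3,:3].T@V[:3,3]
print("cam in tool",Rt.inv().apply(C-o["position"]), "axis in tool",Rt.inv().apply(V[2,:3]))
im=c["frame"][:,:,::-1]
cv2.imwrite("pics/topcropA.png",cv2.resize(im[145:250,100:260],(800,525),interpolation=cv2.INTER_CUBIC))
E
```

```text
rack [[0.6038, 0.2644], [0.6044, -0.1096], [0.6417, 0.2653], [0.5698, 0.2637], [0.6384, -0.1092], [0.5705, -0.11]]
tins [[0.437, 0.2349], [0.4385, 0.1126], [0.4769, -0.0092]]
stand [[0.499, -0.1979], [0.5059, -0.4229]]
bar [[0.5004, -0.3877]]
[[-0.919 -0.     0.395]
 [-0.395  0.001 -0.919]
 [ 0.    -1.    -0.001]]
cam in tool [-0.07542509 -0.12510907 -0.00065451] axis in tool [ 2.93420437e-01  9.55983355e-01 -5.21214192e-04]
```

View pics/topcropA.png

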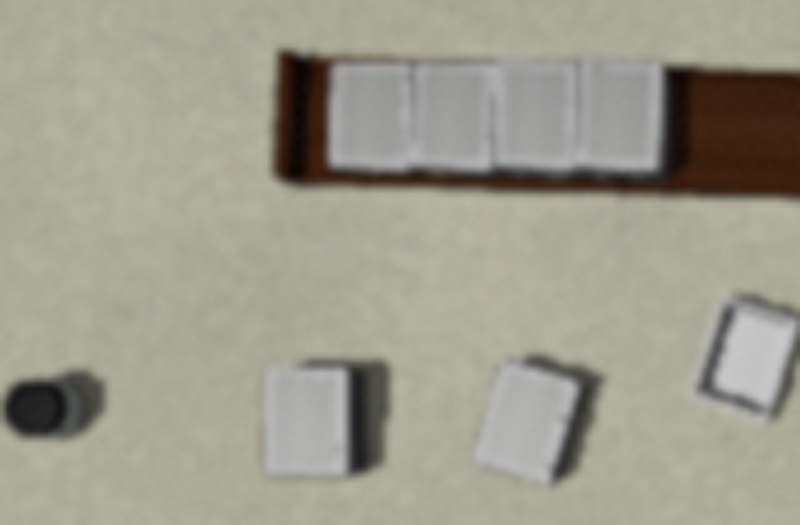

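```bash
python3 - <<'E'
from h import *
bot.reach([0.5,-0.33,0.33],down(0)); cam("wrist","w_stand"); 
bot.reach([0.47,-0.03,0.33],down(0)); cam("wrist","w_open")
bot.reach([0.52,0.1,0.36],down(0)); cam("wrist","w_rack"); cam("top","top1")
o=get_obs(); print(o["time_s"],o["joint_pos"].round(2),o["wrist_force"])
E
```

```text
3.4833 [ 0.19  0.11  1.7  -0.    1.33  0.19] [-0.84554731  0.53830952  0.66721409]
```

View pics/w_stand.png

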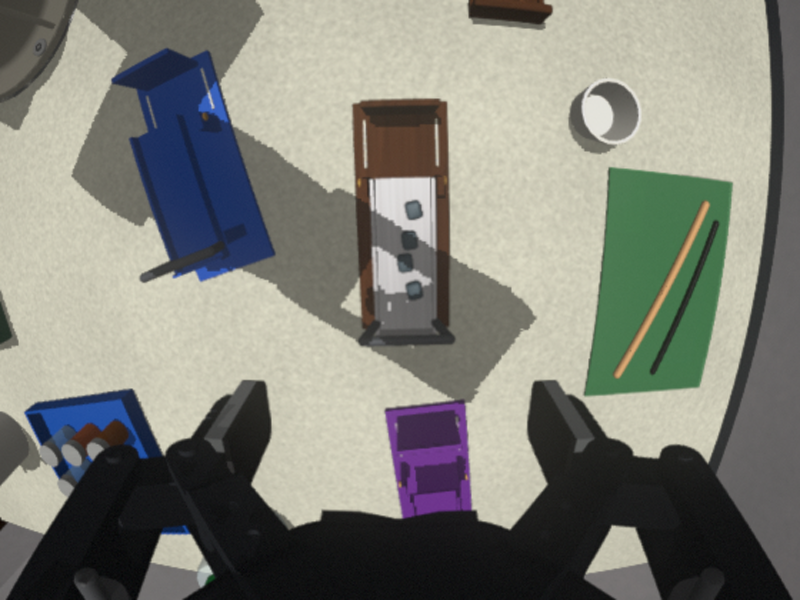

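View pics/w_open.png

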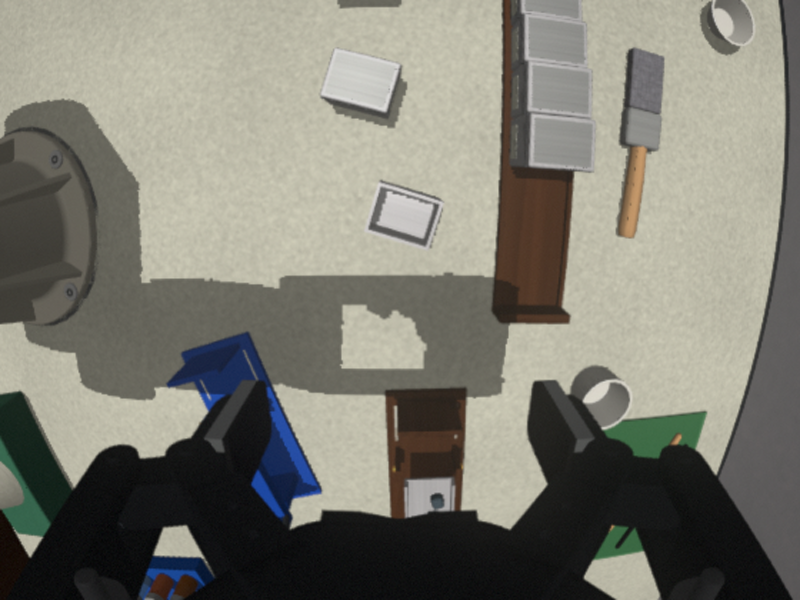

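View pics/w_rack.png

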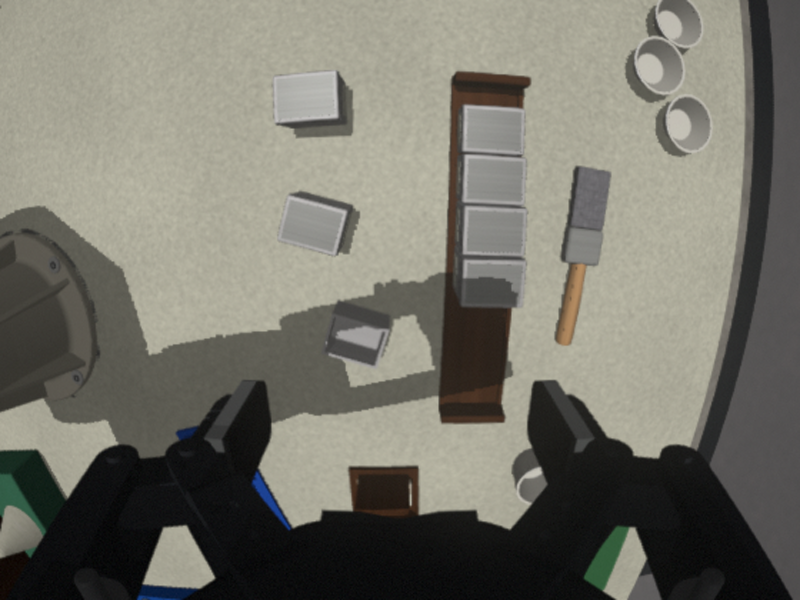

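```bash
python3 - <<'E'
import cv2,numpy as np
def crop(n,x,y,w,h,s,out):  # native coords
    im=np.load(f"pics/{n}.npz")["frame"][:,:,::-1]
    cv2.imwrite(out,cv2.resize(im[y:y+h,x:x+w],None,fx=s,fy=s,interpolation=cv2.INTER_CUBIC))
crop("w_stand",235,60,100,190,3,"pics/z1.png")
crop("w_open",240,115,90,70,8,"pics/z2.png")
crop("w_rack",300,40,80,260,2.3,"pics/z3.png")
crop("w_rack",180,40,80,145,4,"pics/z4.png")
E
```

```text
(no output)
```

View pics/z1.png

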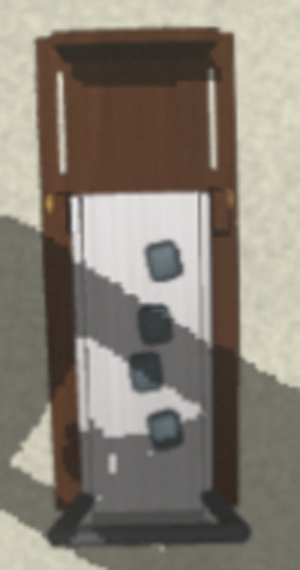

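View pics/z2.png

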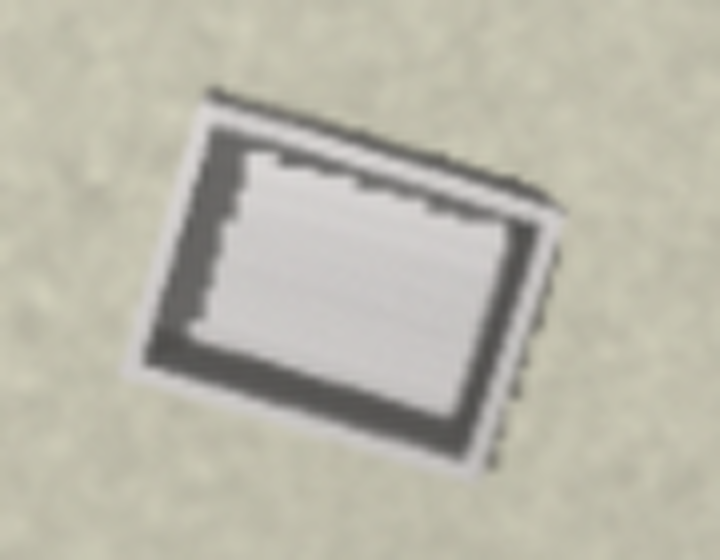

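View pics/z3.png

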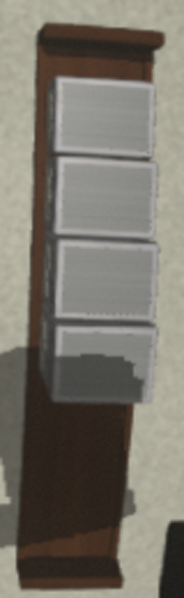

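View pics/z4.png

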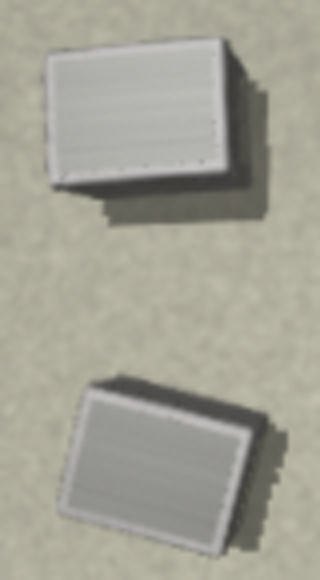

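```bash
python3 - <<'E'
from h import *
from scipy.optimize import least_squares
W={n:dict(np.load(f"pics/{n}.npz")) for n in ["w_stand","w_open","w_rack","top1"]}
def N(p,ox,oy,s): return np.array([ox+(p[0]+.5)/s-.5, oy+(p[1]+.5)/s-.5])
def fit(cn,feats,x0,name="wrist"):
    c=W[cn]
    def pts(q):
        x,y,t=q; 
        return np.array([[x+np.cos(t)*f[0]-np.sin(t)*f[1], y+np.sin(t)*f[0]+np.cos(t)*f[1], f[2]] for f,_ in feats])
    def res(q): return np.concatenate([proj(c,p,name)-uv for p,(_,uv) in zip(pts(q),feats)])
    r=least_squares(res,x0); print(np.round(r.x,4),"res px",np.round(r.fun,1)); return r.x
S=lambda p:N(p,235,60,3)
c=W["w_stand"]
mm=1e-3
for nm,p,z in [("padmid",(137.75,120),.008),("lip",(140,193),.071),("barL",(57,536),.121),("barR",(245,530),.121),("baseL",(38,38),.008),("baseR",(234,34),.008)]:
    print(nm,unproj(c,S(p),z,"wrist").round(4))
fit("w_stand",[((-.154,0.034,.121),S((57,536))),((-.154,-0.034,.121),S((245,530))),((.04,.045,.008),S((38,38))),((.04,-.045,.008),S((234,34))),((-.032,0,.071),S((140,193)))],[.5,-.24,np.pi/2])
O=lambda p:N(p,240,115,8)
z=.047
for zz,n in [(z,"open")]:
    P=[unproj(W["w_open"],O(p),zz,"wrist") for p in [(208,105),(560,212),(475,472),(130,372)]]
    print(np.round(P,4).tolist(),[np.linalg.norm(P[i]-P[(i+1)%4]).round(4) for i in range(4)],"mid",np.mean(P,0).round(4))
    d=P[1]-P[0]+P[2]-P[3]; print("yaw",np.arctan2(d[1],d[0]))
K=lambda p:N(p,180,40,4)
for nm,pp in [("far",[(47,55),(225,38),(230,172),(55,187)]),("near",[(90,384),(253,432),(220,556),(60,512)])]:
    for zz in (.057,.067):
        P=[unproj(W["w_rack"],K(p),zz,"wrist") for p in pp]
        d=P[1]-P[0]+P[2]-P[3]
        print(nm,zz,[np.linalg.norm(P[i]-P[(i+1)%4]).round(4) for i in range(4)],"mid",np.mean(P,0).round(4),"yaw",np.arctan2(d[1],d[0]).round(4))
Q=lambda p:N(p,300,40,2.3)
# rack: end wall tops
for nm,p,z in [("far out L",(40,26),.04),("far out R",(164,33),.04),("near wall L bottom",(18,584),.04),("near R",(122,586),.04)]:
    print(nm,unproj(W["w_rack"],Q(p),z,"wrist").round(4))
for nm,pp,z in [("A",[(55,78),(155,83),(155,158),(55,152)],.048),("C",[(55,157),(157,160),(157,238),(54,235)],.058),("E",[(54,240),(157,243),(157,322),(53,318)],.068),("G",[(53,323),(157,324),(155,402),(53,402)],.078)]:
    P=[unproj(W["w_rack"],Q(p),z,"wrist") for p in pp]; print(nm,np.mean(P,0).round(4),[np.linalg.norm(P[i]-P[(i+1)%4]).round(4) for i in range(4)])
E
```

```text
padmid [ 0.5018 -0.2351  0.008 ]
lip [ 0.5023 -0.2666  0.071 ]
barL [ 0.4713 -0.3891  0.121 ]
barR [ 0.5407 -0.3869  0.121 ]
baseL [ 0.4571 -0.1966  0.008 ]
baseR [ 0.5451 -0.1948  0.008 ]
[ 0.5019 -0.2347  1.5968] res px [ 0.6  0.4 -0.7  0.7 -0.8 -0.5  0.6 -0.9  0.4  0. ]
[[0.4542, 0.0278, 0.047], [0.5092, 0.0111, 0.047], [0.4963, -0.0306, 0.047], [0.4416, -0.0144, 0.047]] [np.float64(0.0575), np.float64(0.0437), np.float64(0.0571), np.float64(0.0441)] mid [ 0.4753 -0.0015  0.047 ]
yaw -0.29142708402140943
far 0.057 [np.float64(0.0597), np.float64(0.0454), np.float64(0.0586), np.float64(0.0456)] mid [0.4358 0.2394 0.057 ] yaw 0.0343
far 0.067 [np.float64(0.0583), np.float64(0.0444), np.float64(0.0572), np.float64(0.0446)] mid [0.4377 0.2379 0.067 ] yaw 0.0343
near 0.057 [np.float64(0.0573), np.float64(0.0436), np.float64(0.0572), np.float64(0.045)] mid [0.4393 0.1188 0.057 ] yaw -0.2964
near 0.067 [np.float64(0.056), np.float64(0.0425), np.float64(0.0558), np.float64(0.0439)] mid [0.4412 0.1202 0.067 ] yaw -0.2964
far out L [0.5715 0.2637 0.04  ]
far out R [0.6467 0.2642 0.04  ]
near wall L bottom [ 0.5659 -0.0992  0.04  ]
near R [ 0.6402 -0.1031  0.04  ]
A [0.6093 0.2091 0.048 ] [np.float64(0.0596), np.float64(0.0451), np.float64(0.0599), np.float64(0.0438)]
C [0.6086 0.162  0.058 ] [np.float64(0.0598), np.float64(0.0457), np.float64(0.0611), np.float64(0.0449)]
E [0.6079 0.1146 0.068 ] [np.float64(0.0598), np.float64(0.0462), np.float64(0.0617), np.float64(0.0447)]
G [0.6076 0.0687 0.078 ] [np.float64(0.0602), np.float64(0.0466), np.float64(0.0608), np.float64(0.0463)]
```

```bash
python3 - <<'E'
from h import *
im=np.load("pics/top1.npz")["frame"][:,:,::-1]
cv2.imwrite("pics/t1.png",cv2.resize(im[145:245,150:290],None,fx=5.7,fy=5.7,interpolation=cv2.INTER_CUBIC))
im=np.load("pics/top0.npz")["frame"][:,:,::-1]
cv2.imwrite("pics/t2.png",cv2.resize(im[180:240,305:405],None,fx=8,fy=8,interpolation=cv2.INTER_CUBIC))
cv2.imwrite("pics/t3.png",cv2.resize(im[200:250,225:275],None,fx=10,fy=10,interpolation=cv2.INTER_CUBIC))
E
```

```text
(no output)
```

View pics/t2.png

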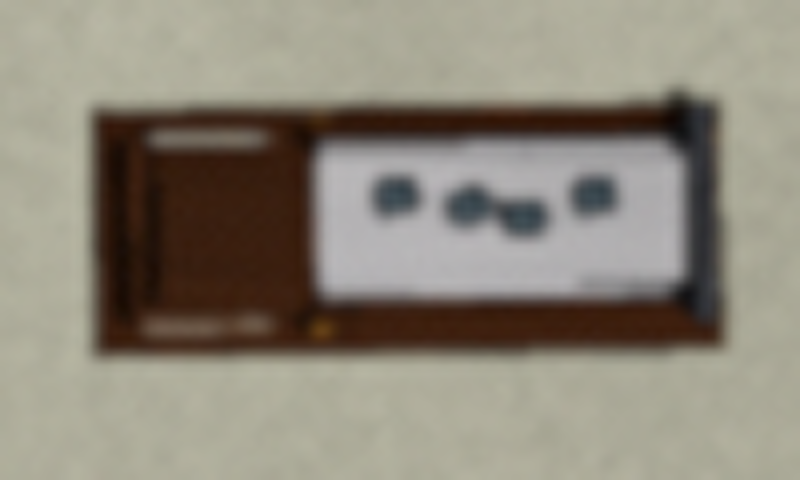

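View pics/t3.png

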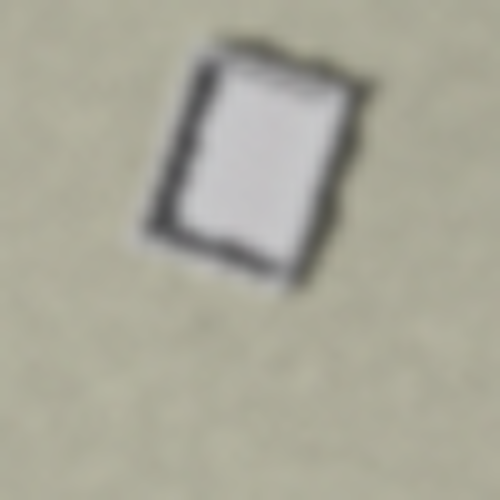

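```bash
python3 - <<'E'
from h import *
c=dict(np.load("pics/top0.npz"))
N=lambda p,ox,oy,s:np.array([ox+(p[0]+.5)/s-.5, oy+(p[1]+.5)/s-.5])
a=unproj(c,N((97,230),305,180,8),.008,"top");b=unproj(c,N((723,225),305,180,8),.008,"top");print(a,b,np.arctan2(*(a-b)[[1,0]]))
d=(a-b)/np.linalg.norm(a-b);print("stand origin",a-.04*d, b+.186*d)
print("open",unproj(c,N((254,163),225,200,10),.047,"top"))
print("bar",unproj(c,N((704,210),305,180,8),.121,"top"))
for p in [(213,45),(365,82),(297,290),(142,235)]: print(unproj(c,N(p,225,200,10),.047,"top"))
E
```

```text
[ 0.50140694 -0.19708498  0.008     ] [ 0.50604284 -0.4217374   0.008     ] 1.5914292738367768
stand origin [ 0.5022322  -0.23707647  0.008     ] [ 0.50220538 -0.23577699  0.008     ]
open [ 0.4761918  -0.00728374  0.047     ]
bar [ 0.50558853 -0.38958623  0.121     ]
[0.50911659 0.00467823 0.047     ]
[ 0.49927856 -0.03804819  0.047     ]
[ 0.4408202  -0.01981802  0.047     ]
[0.45564538 0.02376303 0.047     ]
```

```bash
python3 - <<'E'
from h import *
bot.reach([0.4755,-0.004,0.16],down(-0.291)); c=cam("wrist","w_o2"); cam("top","top2")
print(get_obs()["position"],get_obs()["time_s"])
g=get_obs()["position"]-[0,0,0.1]; print("TCP axis proj at z=.047", (proj(c,[.4755,-.004,.047],"wrist")+.5)/.7-.5)
E
```

```text
[ 0.47717831 -0.00369988  0.16144477] 4.5
TCP axis proj at z=.047 [396.19679929 306.39718342]
```

View pics/w_o2.png

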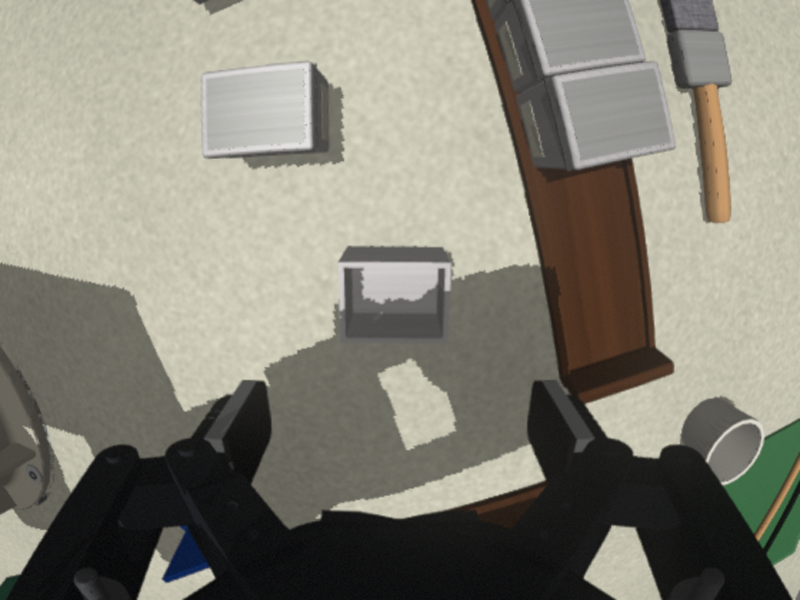

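```bash
cat >> h.py <<'E'
def st(msg=""):
    o=get_obs(); print(msg,"t",round(float(o["time_s"]),2),"p",o["position"].round(4),"F",np.round(o["wrist_force"],1),"w",round(float(o["gripper_width"]),4)); return o
E
python3 - <<'E'
from h import *
hand.move_gripper(.085,35)
x,y=.4757,-.0010
bot.servo_line([x,y,.10],down(-.291)); 
bot.servo_line([x,y,.033],down(-.291),velocity=.08); bot.dwell(.2); st("down")
hand.move_gripper(.05,35); st("grip")
bot.servo_line([x,y,.16],velocity=.15); st("lift")
bot.reach([.502,-.20,.17],down(.023)); cam("wrist","w_carry"); st()
E
```

```text
down t 6.45 p [ 0.4761 -0.001   0.0334] F [-0.4  0.1 -0.3] w 0.085
grip t 6.81 p [ 0.4759 -0.001   0.0333] F [-0.6 -0.1  5.6] w 0.0594
lift t 7.81 p [ 0.4751 -0.001   0.1592] F [-1.  -0.6 -1.1] w 0.0596
 t 8.68 p [ 0.5015 -0.1988  0.1692] F [-0.9  0.2 -1.6] w 0.0594
```

View pics/w_carry.png

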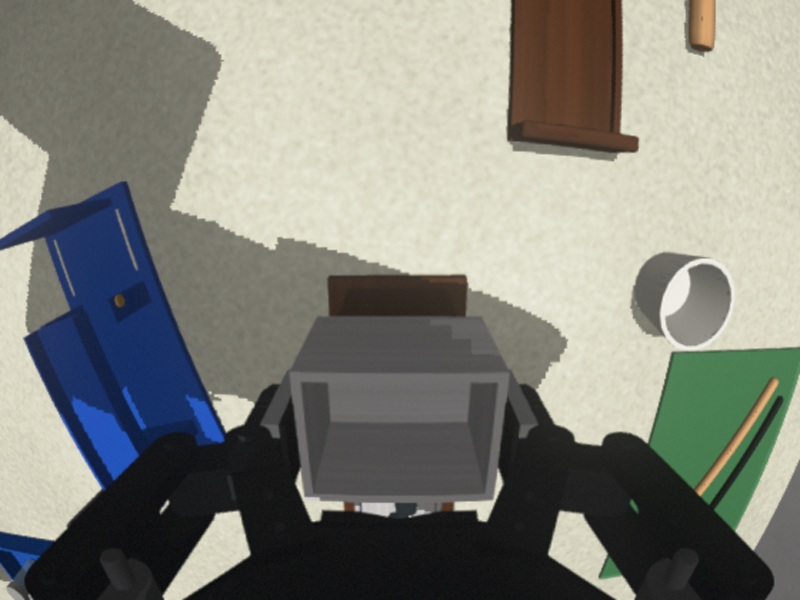

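```bash
python3 - <<'E'
from h import *
c=dict(np.load("pics/w_carry.npz"))
z=.183
P=np.array([unproj(c,(np.array(p)+.5)*.7-.5,z,"w"+"rist") for p in [(290,373),(510,373),(497,498),(305,498)]])
print(P.round(4),P.mean(0))
for p in [(328,277),(466,276)]: print(unproj(c,(np.array(p)+.5)*.7-.5,.008,"wrist"))
for p in [(513,141),(638,152)]: print(unproj(c,(np.array(p)+.5)*.7-.5,.04,"wrist"))
for p in [(508,139),(636,150)]: print(unproj(c,(np.array(p)+.5)*.7-.5,.04,"wrist"))
E
```

```text
[[ 0.4715 -0.1784  0.183 ]
 [ 0.5311 -0.1772  0.183 ]
 [ 0.5329 -0.2217  0.183 ]
 [ 0.4724 -0.2229  0.183 ]] [ 0.50195364 -0.20003294  0.183     ]
[ 0.45589846 -0.19563458  0.008     ]
[ 0.54410237 -0.19309986  0.008     ]
[ 0.56194698 -0.10800751  0.04      ]
[ 0.64015371 -0.10624757  0.04      ]
[ 0.55907086 -0.10710602  0.04      ]
[ 0.63868485 -0.10522818  0.04      ]
```

```bash
python3 - <<'E'
from h import *
x,y=.5015,-.2345; q=down(.023)
bot.servo_line([x,y,.13],q); bot.servo_line([x,y,.060],q,velocity=.1); st()
for z in (.048,.045,.043,.042,.041):
    bot.servo_line([x,y,z],q,velocity=.03); o=st(z)
    if o["wrist_force"][2]>6: break
E
```

```text
t 10.03 p [ 0.5019 -0.2346  0.0605] F [ 0.7  0.1 -0.9] w 0.0588
0.048 t 10.57 p [ 0.5014 -0.2345  0.0478] F [-0.  -0.5 -1.4] w 0.0592
0.045 t 10.82 p [ 0.5014 -0.2344  0.0449] F [-0.7  0.2 -0.6] w 0.0596
0.043 t 11.07 p [ 0.5014 -0.2345  0.0429] F [ 0.   0.4 -0.8] w 0.0596
0.042 t 11.32 p [ 0.5015 -0.2345  0.042 ] F [-0.7  0.2 -1.4] w 0.0594
0.041 t 11.57 p [ 0.5017 -0.2346  0.0414] F [-1.   0.4  4.6] w 0.0591
```

```bash
python3 - <<'E'
from h import *
hand.move_gripper(.085,35); st("open")
x,y=.5015,-.2345; q=down(.023)
bot.servo_line([x,y,.2],q,velocity=.15); 
bot.reach([.50,-.29,.24],q); c=cam("wrist","w_pad"); st()
E
```

```text
open t 11.96 p [ 0.5015 -0.2345  0.0409] F [-0.7 -0.2  0.8] w 0.0849
 t 13.59 p [ 0.4993 -0.2897  0.2389] F [-0.  -0.1 -0.1] w 0.0851
```

View pics/w_pad.png

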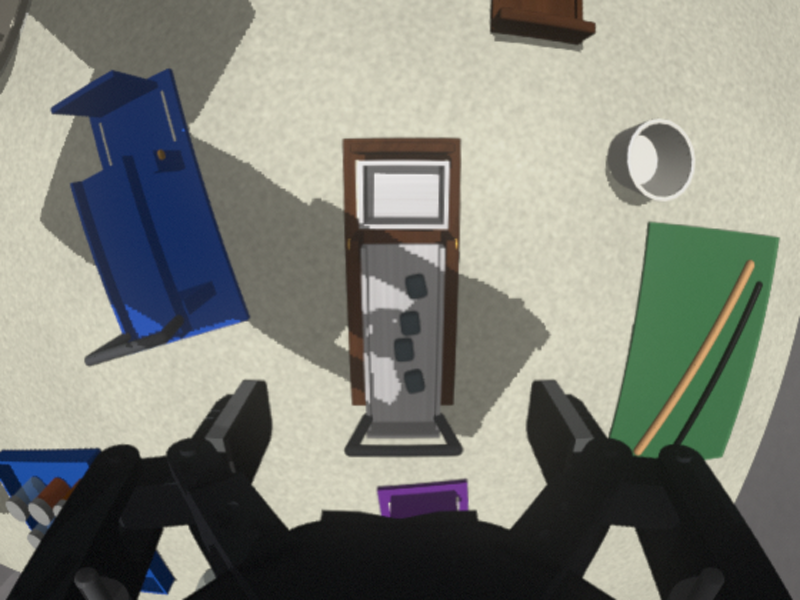

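```bash
python3 - <<'E'
from h import *
c=dict(np.load("pics/w_pad.npz"))
print(unproj(c,(np.array((403,450))+.5)*.7-.5,.121,"wrist"))
P=[unproj(c,(np.array(p)+.5)*.7-.5,.055,"wrist") for p in [(356,162),(450,160),(449,228),(356,227)]]; print(np.round(P,4),np.mean(P,0))
hand.move_gripper(.05,30)
q=down(-np.pi/2+.023)
bot.reach([.5050,-.3885,.22],q); bot.servo_line([.5050,-.3885,.119],q,velocity=.08); bot.dwell(.2); st("at bar")
cam("wrist","w_bar")
E
```

```text
[ 0.50473303 -0.38798788  0.121     ]
[[ 0.4702 -0.2145  0.055 ]
 [ 0.5321 -0.2117  0.055 ]
 [ 0.5332 -0.2575  0.055 ]
 [ 0.4706 -0.2582  0.055 ]] [ 0.50153555 -0.23547536  0.055     ]
at bar t 16.95 p [ 0.5052 -0.3886  0.1194] F [ 0.5 -0.5 -0. ] w 0.0498
```

View pics/w_bar.png

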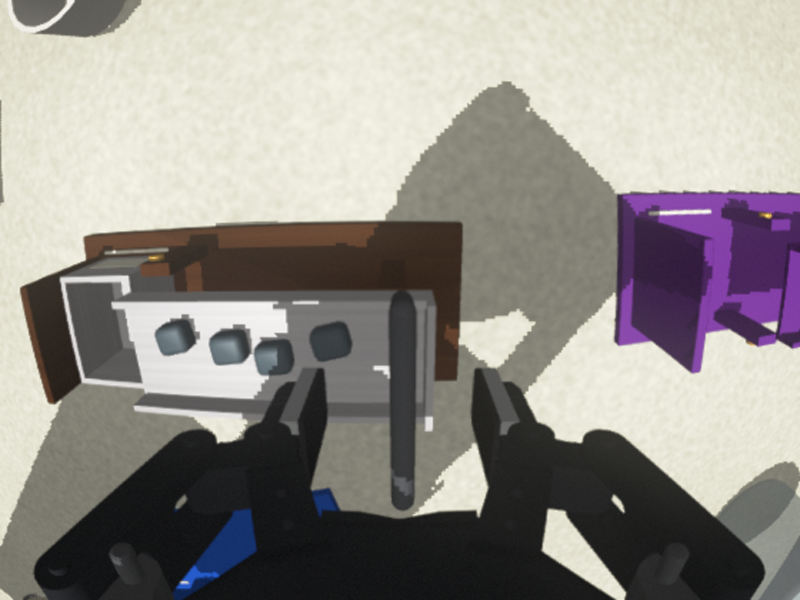

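```bash
cat >> h.py <<'E'
D=np.array([-np.sin(.026),np.cos(.026),0])
def arc(p0,th):
    x=-.118*np.cos(th)+.076*np.sin(th)+.118; z=.076*np.cos(th)+.118*np.sin(th)-.076
    return p0+D*x+np.array([0,0,z])
E
python3 - <<'E'
from h import *
q=down(-np.pi/2+.023)
hand.move_gripper(.0,30); o=st("closed")
p0=np.array([.5050,-.3885,.119]); 
for th in np.arange(.1,.91,.1):
    bot.servo_line(arc(p0,th),q,velocity=.07); o=st(round(th,2))
    if np.linalg.norm(o["wrist_force"])>30: print("STOP");break
bot.dwell(.8); cam("wrist","w_tip"); cam("scene","s_tip")
E
```

```text
closed t 17.46 p [ 0.5051 -0.3894  0.1193] F [-1.3 -5.6  1.1] w 0.0067
0.1 t 17.81 p [ 0.5049 -0.3812  0.1309] F [-2.2 -6.2  2.3] w 0.0068
0.2 t 18.16 p [ 0.5047 -0.3721  0.1415] F [-2.9 -5.9  3.1] w 0.0069
0.3 t 18.51 p [ 0.5044 -0.362   0.1513] F [-3.3 -6.9  5.7] w 0.0064
0.4 t 18.86 p [ 0.5041 -0.3509  0.16  ] F [-4.3 -7.5  7.1] w 0.0067
0.5 t 19.21 p [ 0.5039 -0.3388  0.1673] F [-4.1 -6.4  7. ] w 0.0071
0.6 t 19.56 p [ 0.5037 -0.3259  0.1734] F [-3.7 -5.4  9.1] w 0.0065
0.7 t 19.91 p [ 0.5033 -0.3122  0.1779] F [-2.1 -3.3  7.5] w 0.0068
0.8 t 20.26 p [ 0.5029 -0.2983  0.1811] F [-2.7 -3.   6.8] w 0.0067
0.9 t 20.61 p [ 0.5025 -0.284   0.1827] F [ 0.9 -1.3  2.3] w 0.0068
```

View pics/w_tip.png

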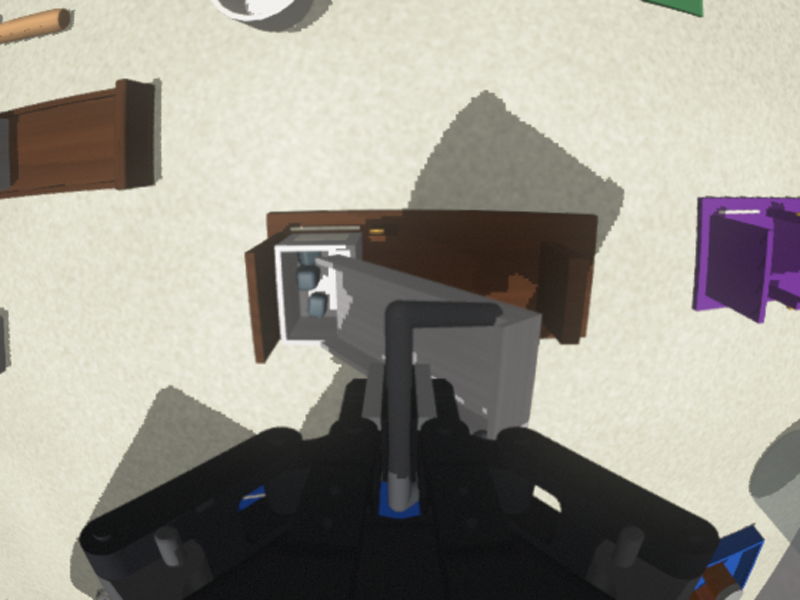

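View pics/s_tip.png

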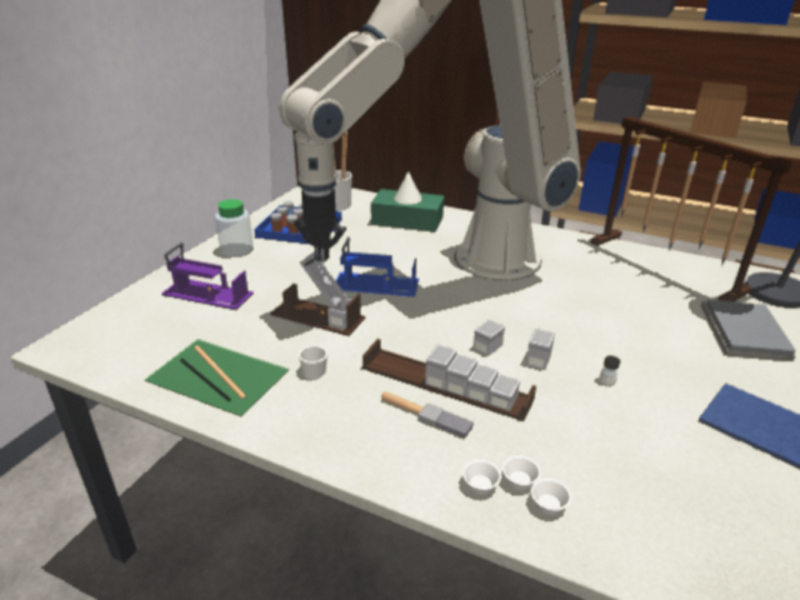

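```bash
python3 - <<'E'
from h import *
q=down(-np.pi/2+.023)
bot.dwell(.7)
p0=np.array([.5050,-.3885,.119]); 
for th in np.arange(.8,-.01,-.1):
    bot.servo_line(arc(p0,th),q,velocity=.07)
o=st("low")
hand.move_gripper(.05,30); bot.dwell(.2); st("open")
bot.servo_line([.505,-.3885,.24],q); 
bot.reach([.50,-.29,.24],down(.023)); cam("wrist","w_after"); st()
E
```

```text
low t 25.36 p [ 0.5048 -0.3895  0.1174] F [ 4.3 -0.6  0.1] w 0.007
open t 26.04 p [ 0.505  -0.3885  0.1191] F [-0.2  0.1 -0.9] w 0.0499
 t 28.35 p [ 0.5    -0.2902  0.2397] F [ 0.1 -0.1 -0.6] w 0.0501
```

View pics/w_after.png

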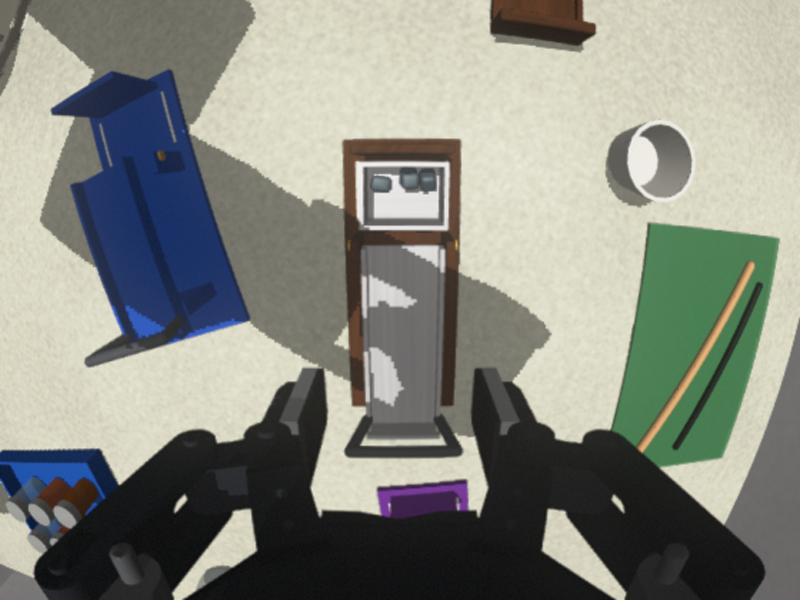

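```bash
python3 - <<'E'
from h import *
im=np.load("pics/w_after.npz")["frame"][:,:,::-1]
cv2.imwrite("pics/z5.png",cv2.resize(im[90:320,225:335],None,fx=2.6,fy=2.6,interpolation=cv2.INTER_CUBIC))
cv2.imwrite("pics/z6.png",cv2.resize(im[100:170,235:330],None,fx=8,fy=8,interpolation=cv2.INTER_CUBIC))
E
```

```text
(no output)
```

View pics/z6.png

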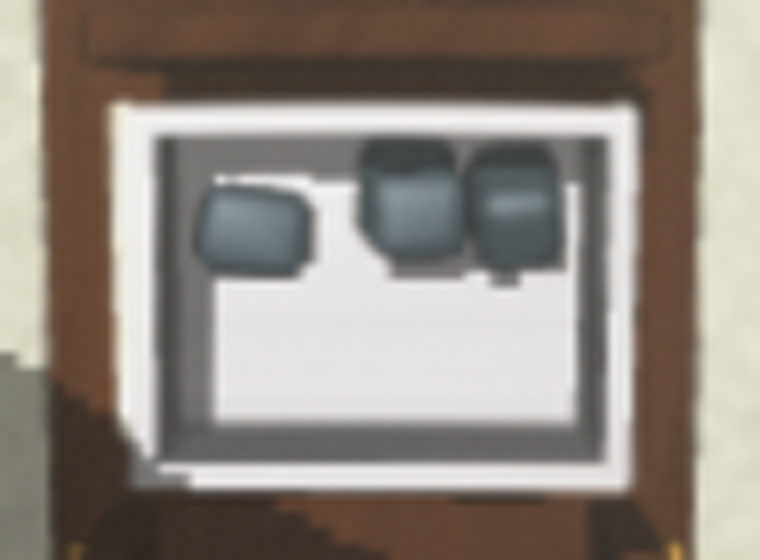

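View pics/z5.png

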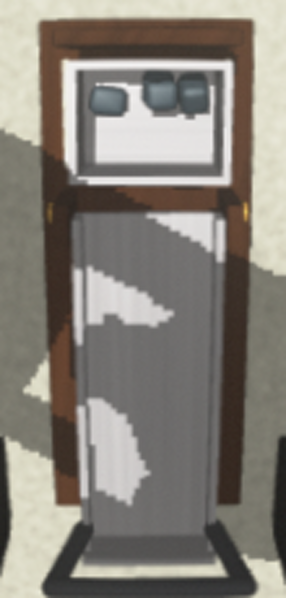

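```bash
python3 - <<'E'
from h import *
bot.reach([.50,-.235,.20],down(.023)); a=cam("wrist","w_i1")
bot.reach([.50,-.30,.22],down(-np.pi/2)); b=cam("wrist","w_i2")
im=np.load("pics/w_tip.npz")["frame"][:,:,::-1]
cv2.imwrite("pics/z7.png",cv2.resize(im[150:260,165:265],None,fx=5,fy=5,interpolation=cv2.INTER_CUBIC))
cv2.imwrite("pics/z8.png",cv2.resize(a["frame"][80:300,200:360,::-1],None,fx=2.7,fy=2.7,interpolation=cv2.INTER_CUBIC))
st()
E
```

```text
t 30.17 p [ 0.5    -0.3002  0.2202] F [0.  0.8 0.1] w 0.0503
```

View pics/z7.png

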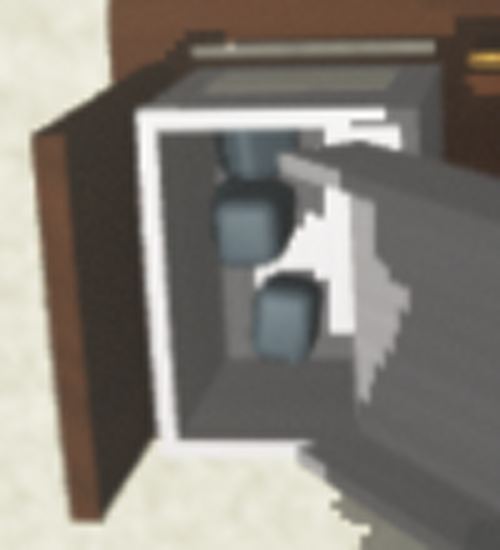

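View pics/z8.png

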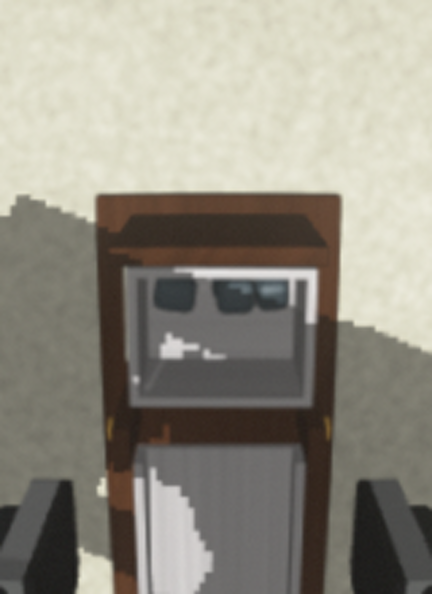

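View pics/w_i2.png

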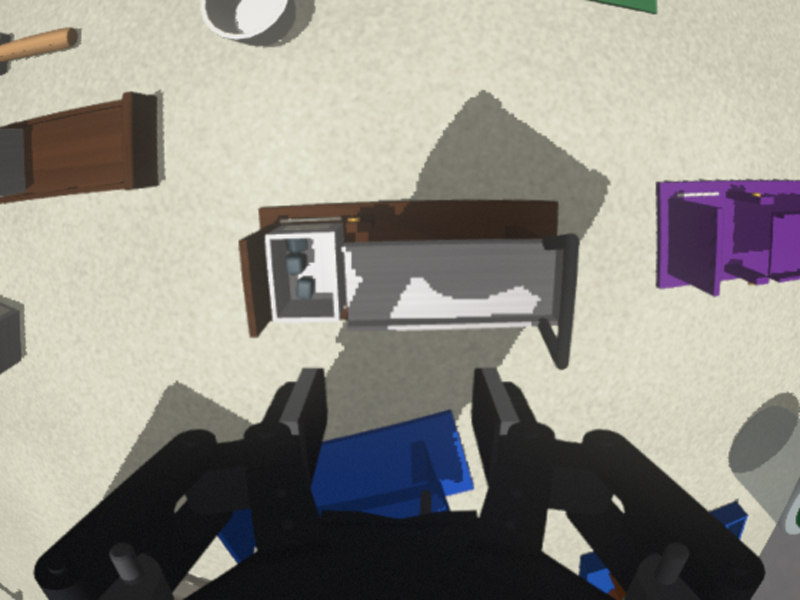

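```bash
python3 - <<'E'
from h import *
out=[]
for i,(y,z) in enumerate([(-.36,.19),(-.30,.15)]):
    bot.reach([.50,y,z],down(.023)); bot.dwell(.2); a=cam("wrist",f"w_j{i}")
    u=proj(a,[.5015,-.2355,.02],"wrist").astype(int); print(u)
    x0=max(u[0]-50,0);y0=max(u[1]-45,0)
    out.append(cv2.resize(a["frame"][y0:y0+85,x0:x0+100,::-1],(700,595),interpolation=cv2.INTER_CUBIC)); cv2.imwrite(f"pics/j{i}.png",out[-1])
s=cam("scene"); u=proj(s,[.5015,-.29,.03],"scene").astype(int)
cv2.imwrite("pics/js.png",cv2.resize(s["frame"][u[1]-40:u[1]+35,u[0]-50:u[0]+50,::-1],(800,600),interpolation=cv2.INTER_CUBIC))
st()
E
```

```text
[283  61]
[281 126]
 t 32.59 p [ 0.5004 -0.3009  0.1506] F [-0.6 -0.7 -0. ] w 0.05
```

View pics/j0.png

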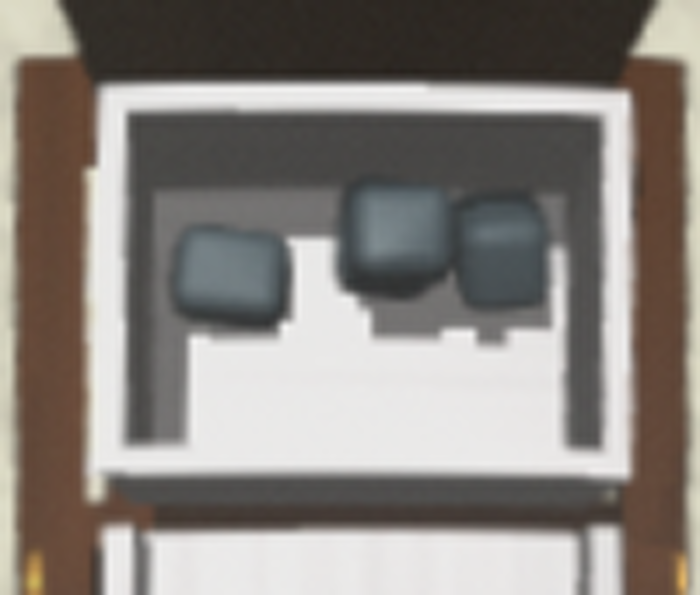

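View pics/j1.png

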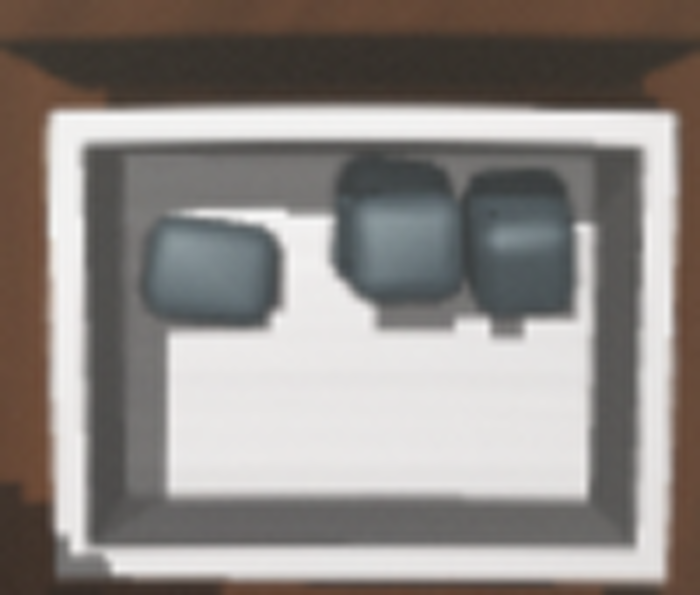

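View pics/js.png

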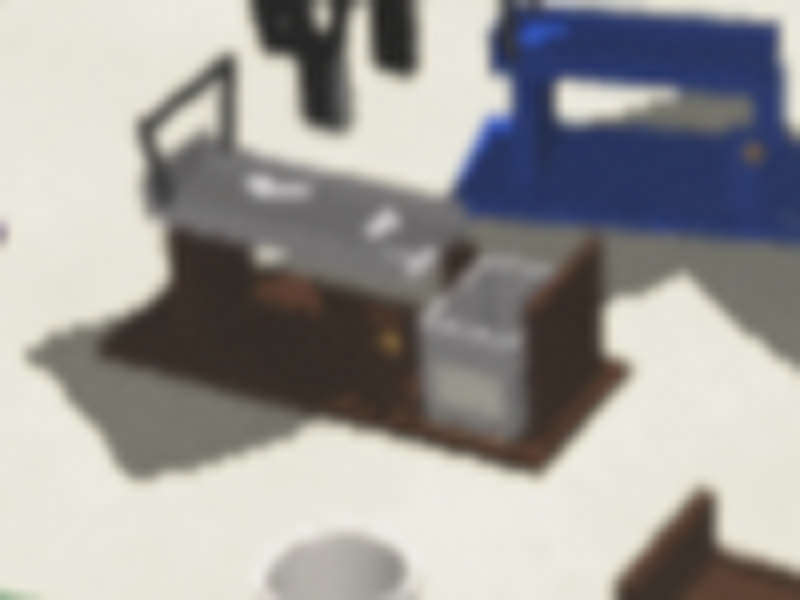

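```bash
python3 - <<'E'
from h import *
a=dict(np.load("pics/w_j0.npz"));b=dict(np.load("pics/w_j1.npz"))
def N(p,o):return np.array([o[0]+(p[0]+.5)/7-.5,o[1]+(p[1]+.5)/7-.5])
for nm,pa,pb in [("left",(232,268),(214,263)),("mid",(402,228),(408,246)),("right ridge",(502,236),(517,237)),("rimTL",(100,92),(52,112)),("rimTR",(628,96),(676,112)),("mid shadow corner",(374,334),(378,328)),("mid right-edge",(450,235),(460,248)),("left front",(230,318),(212,318))]:
    oa,da=ray(a,N(pa,(233,16)),"wrist");ob,db=ray(b,N(pb,(231,81)),"wrist")
    A=np.c_[da,-db];s=np.linalg.lstsq(A,ob-oa,rcond=None)[0]
    print(nm,((oa+s[0]*da+ob+s[1]*db)/2).round(4), "gap",np.linalg.norm(oa+s[0]*da-ob-s[1]*db).round(4))
E
```

```text
left [ 0.4856 -0.2289  0.0194] gap 0.0001
mid [ 0.5066 -0.2264  0.036 ] gap 0.0001
right ridge [ 0.5189 -0.2251  0.0269] gap 0.0006
rimTL [ 0.4713 -0.2135  0.0523] gap 0.0001
rimTR [ 0.5318 -0.212   0.0514] gap 0.0003
mid shadow corner [ 0.504  -0.2362  0.012 ] gap 0.0003
mid right-edge [ 0.5123 -0.2265  0.033 ] gap 0.0003
left front [ 0.4853 -0.2352  0.0169] gap 0.0
```

```bash
python3 - <<'E'
from h import *
bot.servo_line([.50,-.30,.25]); hand.move_gripper(.085,30)
bot.reach([.604,-.01,.33],down(0)); bot.dwell(.3); a=cam("wrist","w_r2"); st()
im=a["frame"][:,:,::-1]
cv2.imwrite("pics/r2a.png",cv2.resize(im[0:150,200:360],None,fx=5,fy=4,interpolation=cv2.INTER_CUBIC))
cv2.imwrite("pics/r2b.png",cv2.resize(im[140:290,200:360],None,fx=5,fy=4,interpolation=cv2.INTER_CUBIC))
E
```

```text
t 35.41 p [ 0.6039 -0.0107  0.3299] F [ 0.2  0.4 -0.9] w 0.0852
```

View pics/r2a.png

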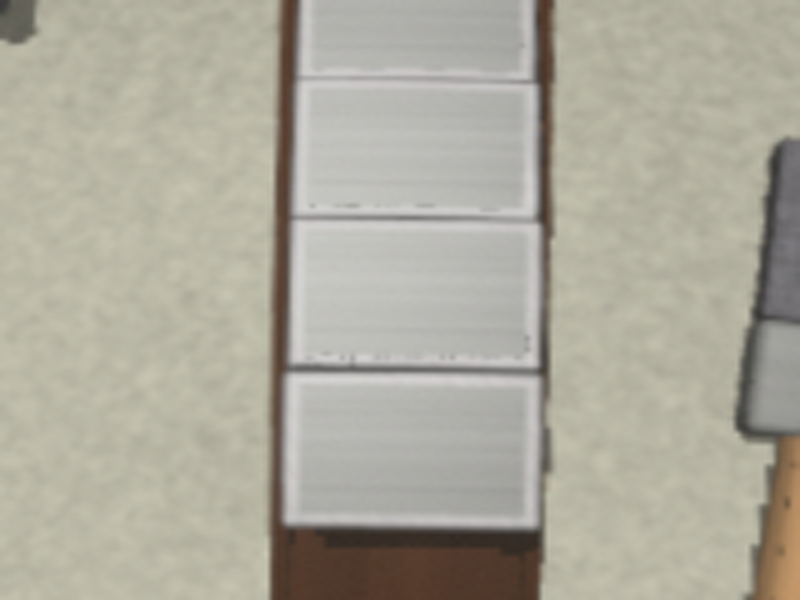

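View pics/r2b.png

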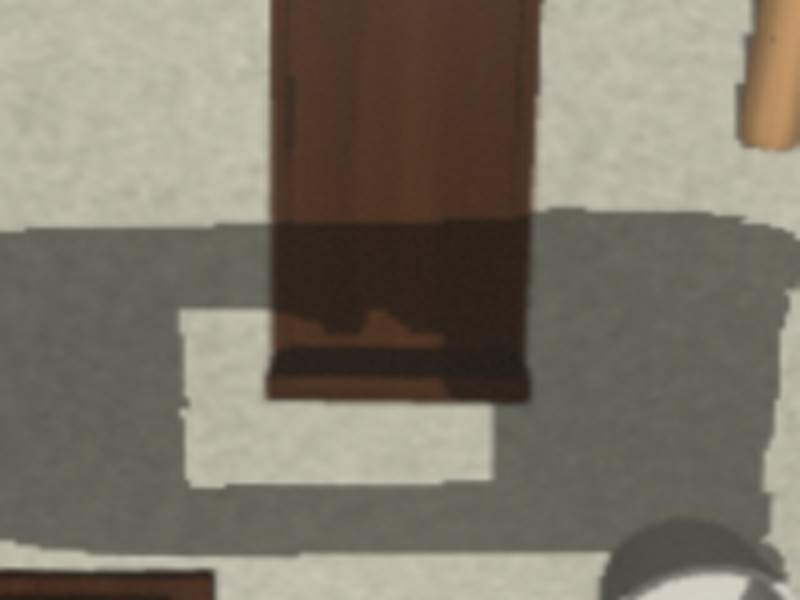

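View pics/w_r2.png

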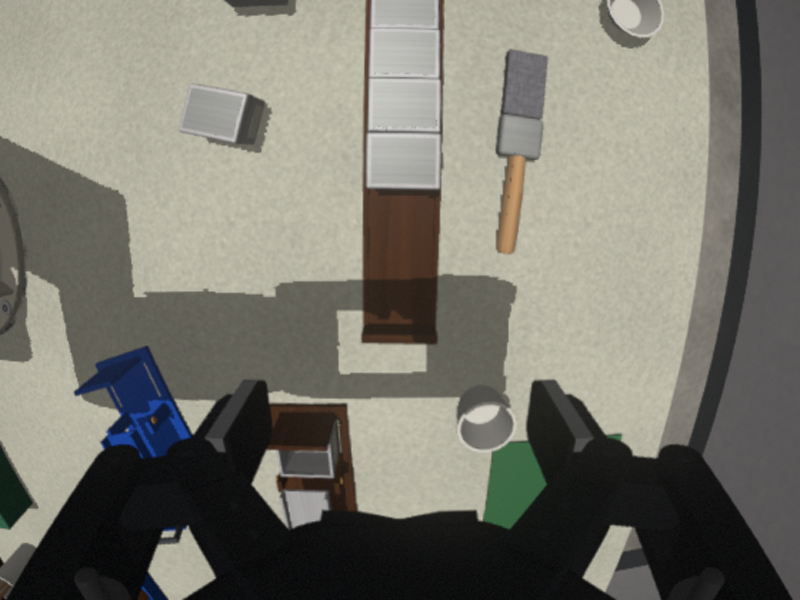

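```bash
python3 - <<'E'
from h import *
c=dict(np.load("pics/w_r2.npz"))
N=lambda p,oy:np.array([200+(p[0]+.5)/5-.5,oy+(p[1]+.5)/4-.5])
f=lambda p,z,oy:unproj(c,N(p,oy),z,"wrist").round(4)
print("near end outer",f((267,401),.04,140),f((530,401),.04,140))
print("inner top edge",f((272,375),.04,140),f((527,375),.04,140))
print("walls at y~0", f((271,100),.012,140),f((537,100),.012,140), "at y~.05",f((271,570),.012,0),f((541,570),.012,0))
for nm,pp,z in [("C",[(296,82),(538,82),(536,218),(293,215)],.058),("E",[(291,220),(541,222),(539,370),(290,365)],.068),("G",[(285,374),(541,372),(539,529),(283,525)],.078)]:
    P=np.array([f(p,z,0) for p in pp]);d=P[1]-P[0]+P[2]-P[3]; print(nm,P.mean(0).round(4),np.arctan2(d[1],d[0]).round(3),(P[1]-P[0])[0].round(4),(P[0]-P[3])[1].round(4))
E
```

```text
near end outer [ 0.5681 -0.1041  0.04  ] [ 0.6407 -0.1043  0.04  ]
inner top edge [ 0.5698 -0.0945  0.04  ] [ 0.6396 -0.0946  0.04  ]
walls at y~0 [ 0.5694 -0.0043  0.012 ] [ 0.6427 -0.0044  0.012 ] at y~.05 [0.5699 0.0269 0.012 ] [0.6434 0.0268 0.012 ]
C [0.6088 0.1616 0.058 ] -0.005 0.0582 0.0431
E [0.6085 0.1144 0.068 ] -0.017 0.0583 0.0439
G [0.6076 0.0675 0.078 ] -0.004 0.0583 0.0438
```

```bash
cat >> h.py <<'E'
YAW=-.015
def X(y): return .606+.014*y
def slide(y0,y1,z,force=30):
    q=down(YAW)
    bot.reach([X(y0),y0,max(.16,z+.1)],q); hand.move_gripper(.085,force)
    bot.servo_line([X(y0),y0,z],q,velocity=.12); bot.dwell(.1); st("dn")
    hand.move_gripper(.05,force); st("grip")
    bot.servo_line([X(y1),y1,z],q,velocity=.06); st("slid"); bot.dwell(.1)
    hand.move_gripper(.085,force); st("rel")
    bot.servo_line([X(y1),y1,max(.16,z+.1)],q,velocity=.2)
E
python3 - <<'E'
from h import *
slide(.0675,-.0685,.045)
cam("wrist","w_g")
E
```

```text
dn t 37.61 p [0.6076 0.0676 0.0459] F [-0.1  0.2 -0.1] w 0.0851
grip t 37.96 p [0.6073 0.0676 0.0456] F [-0.7 -0.1  5.8] w 0.0597
slid t 40.38 p [ 0.6057 -0.0682  0.0456] F [0.5 2.8 4.3] w 0.0599
rel t 40.85 p [ 0.6048 -0.0686  0.0448] F [-0.1  0.1  0.4] w 0.0854
```

View pics/w_g.png

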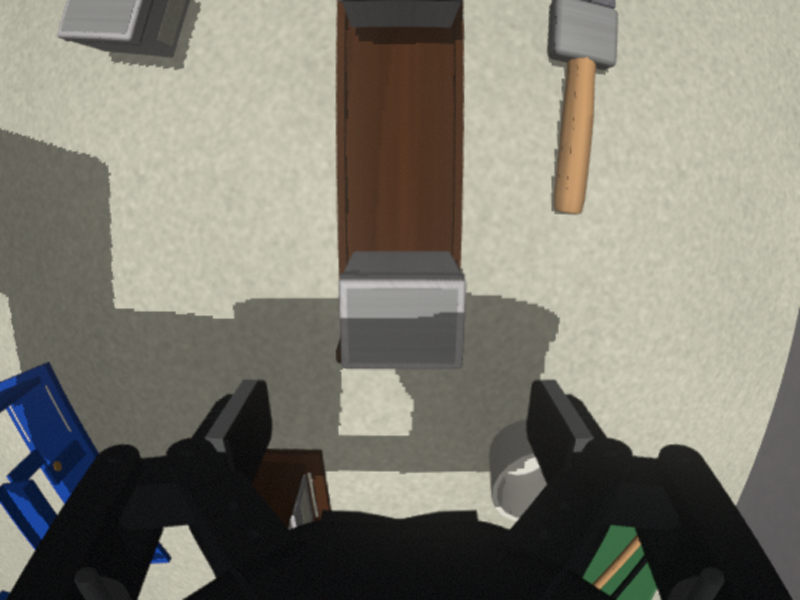

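```bash
python3 - <<'E'
from h import *
slide(.1146,.0305,.042)
slide(.1618,.1295,.040)
bot.reach([X(.2),.13,.22],down(YAW)); bot.dwell(.2); cam("wrist","w_a"); st()
E
```

```text
dn t 43.83 p [0.6082 0.1147 0.0429] F [0.4 0.1 0.5] w 0.0853
grip t 44.18 p [0.6081 0.1147 0.0426] F [-0.4  0.1  6.6] w 0.0599
slid t 45.73 p [0.6072 0.0306 0.0426] F [0.6 1.9 4.7] w 0.0596
rel t 46.21 p [0.6062 0.0304 0.0417] F [ 0.4 -0.2  0.4] w 0.085
dn t 49.01 p [0.6089 0.162  0.0409] F [-0.1  0.2 -0.3] w 0.0851
grip t 49.37 p [0.6086 0.1619 0.0406] F [-1.9  0.3  6.2] w 0.0593
slid t 50.06 p [0.6086 0.1287 0.0406] F [ 0.2 -1.2  7.1] w 0.0594
rel t 50.53 p [0.6076 0.1293 0.0397] F [-0.9 -0.3 -0.5] w 0.0845
 t 51.88 p [0.6079 0.1298 0.2182] F [ 0.2  0.2 -0.4] w 0.085
```

View pics/w_a.png

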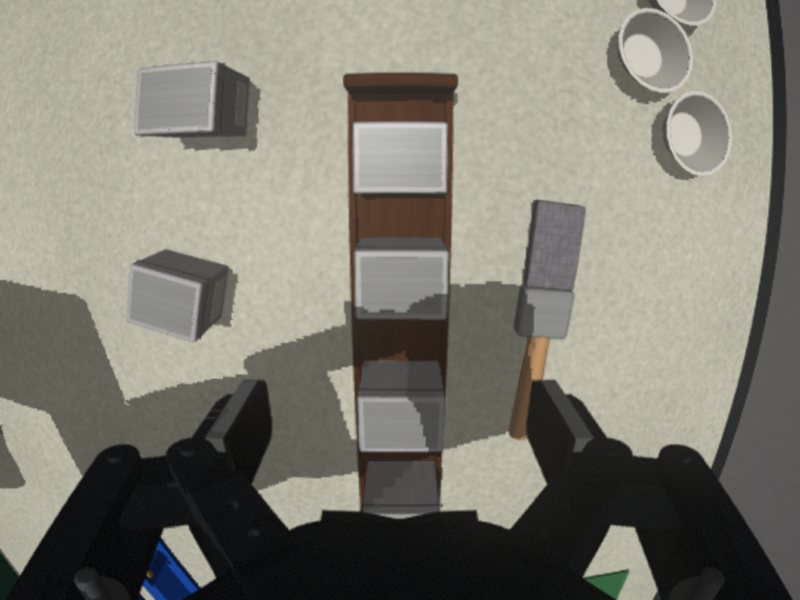

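```bash
python3 - <<'E'
from h import *
c=dict(np.load("pics/w_a.npz"))
f=lambda p,z:unproj(c,(np.array(p)+.5)*.7-.5,z,"wrist")
for n,pp,z in [("A",[(354,123),(447,123),(446,193),(354,192)],.048),("C",[(355,250),(448,250),(447,318),(355,317)],.058),("E",[(358,391),(444,391),(442,451),(358,451)],.068),("F?",[(138,69),(217,62),(215,132),(135,136)],.067),("D?",[(133,262),(203,288),(196,340),(128,320)],.057)]:
    P=np.array([f(p,z) for p in pp]);d=P[1]-P[0]+P[2]-P[3];print(n,P.mean(0).round(4),np.arctan2(d[1],d[0]).round(3))
print("far end outer top",f((344,76),.04),f((457,76),.04),"inner",f((347,89),.04),f((455,89),.04), "floor inner",f((352,101),.006),f((450,100),.006))
E
```

```text
A [0.6095 0.2092 0.048 ] -0.02
C [0.6089 0.1294 0.058 ] -0.02
E [0.6071 0.0336 0.068 ] -0.014
F? [0.4678 0.2562 0.067 ] -0.087
D? [0.4407 0.1191 0.057 ] -0.31
far end outer top [0.57422527 0.26424743 0.04      ] [0.64667982 0.26320973 0.04      ] inner [0.57604632 0.25536457 0.04      ] [0.64523673 0.25439615 0.04      ] floor inner [0.57577589 0.25183275 0.006     ] [0.64556415 0.25159591 0.006     ]
```

```bash
python3 - <<'E'
from h import *
slide(.2092,.2285,.038)
bot.reach([X(.2),.12,.24],down(YAW)); bot.dwell(.2); cam("wrist","w_a2"); st()
E
```

```text
dn t 53.85 p [0.6096 0.2094 0.039 ] F [ 0.8 -0.8  0.2] w 0.0846
grip t 54.21 p [0.6093 0.2093 0.0387] F [-1.5 -0.2  5.5] w 0.0596
slid t 54.68 p [0.6098 0.2292 0.0387] F [0.5 2.5 5. ] w 0.0595
rel t 55.17 p [0.609  0.2283 0.0378] F [-0.2  0.1  0.1] w 0.085
 t 56.77 p [0.6083 0.121  0.2386] F [-0.5  0.2 -0.1] w 0.0854
```

View pics/w_a2.png

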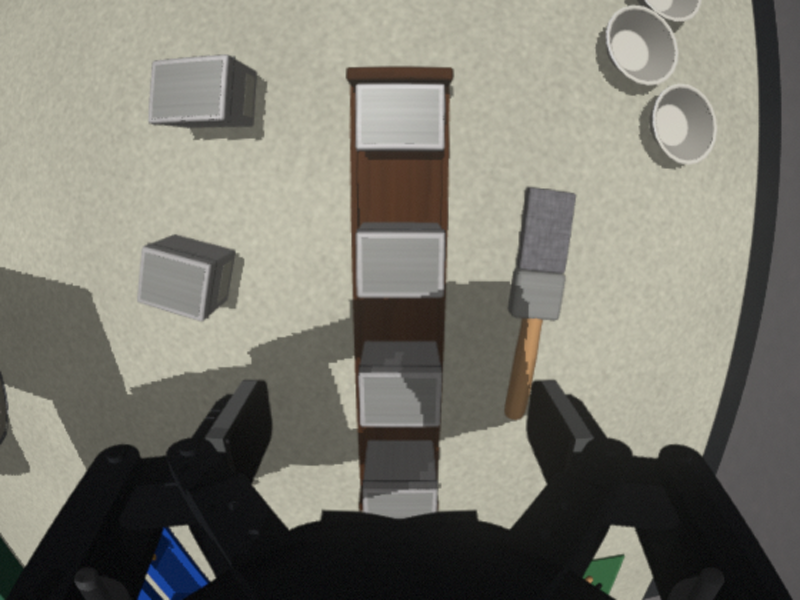

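```bash
python3 - <<'E'
from h import *
q=down(.023); x,y=.5015,-.2345
bot.reach([x,y,.2],q); bot.servo_line([x,y,.12],q); bot.servo_line([x,y,.041],q,velocity=.07); bot.dwell(.2); st("dn")
hand.move_gripper(.05,35); st("grip")
bot.servo_line([x,y,.06],q,velocity=.05); bot.servo_line([x,y,.18],q,velocity=.12)
q=down(YAW)
bot.servo_line([X(.179)-.03,.06,.18],q,velocity=.2)
yt=.1802
bot.servo_line([X(yt),yt,.15],q,velocity=.15); bot.dwell(.2)
bot.servo_line([X(yt),yt,.12],q,velocity=.1); bot.dwell(.2); c=cam("wrist","w_b"); st("over")
E
```

```text
dn t 60.33 p [ 0.5017 -0.2346  0.0414] F [0.3 0.5 0.2] w 0.085
grip t 60.68 p [ 0.5017 -0.2346  0.0413] F [-1.4  0.8  5.8] w 0.0595
over t 65.94 p [0.6089 0.1803 0.1206] F [-0.3  0.4 -2. ] w 0.0595
```

View pics/w_b.png

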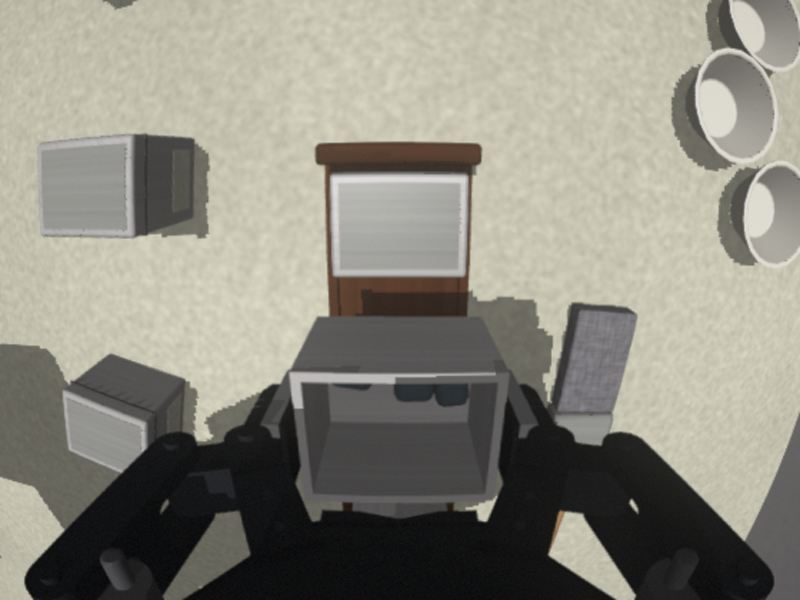

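```bash
python3 - <<'E'
from h import *
c=dict(np.load("pics/w_b.npz"))
f=lambda p,z:unproj(c,(np.array(p)+.5)*.7-.5,z,"wrist").round(4)
print("A near",f((332,275),.048),f((466,276),.048),"A far",f((332,175),.048),f((467,175),.048))
print("B far",f((290,373),.1346),f((508,374),.1346),"B near",f((304,500),.1346),f((496,500),.1346))
c=dict(np.load("pics/w_a2.npz"))
print("C far edge",f((357,232),.058),f((445,232),.058),"near",f((357,297),.058),f((443,297),.058),"A near",f((357,149),.048),f((444,149),.048))
print("E",f((359,372),.068),f((359,427),.068))
E
```

```text
A near [0.5801 0.2082 0.048 ] [0.6393 0.2068 0.048 ] A far [0.5819 0.252  0.048 ] [0.6391 0.2511 0.048 ]
B far [0.5799 0.2023 0.1346] [0.6389 0.201  0.1346] B near [0.5787 0.157  0.1346] [0.6394 0.1559 0.1346]
C far edge [0.5806 0.1517 0.058 ] [0.639  0.1509 0.058 ] near [0.579  0.1067 0.058 ] [0.6381 0.1059 0.058 ] A near [0.5811 0.2071 0.048 ] [0.6393 0.2063 0.048 ]
E [0.5789 0.0544 0.068 ] [0.5766 0.0083 0.068 ]
```

```bash
python3 - <<'E'
from h import *
q=down(YAW); yt=.1802
bot.servo_line([X(yt),yt,.062],q,velocity=.06); st()
for z in (.05,.044,.041,.040,.039,.038):
    bot.servo_line([X(yt),yt,z],q,velocity=.03); o=st(z)
    if o["wrist_force"][2]>4 or np.hypot(*o["wrist_force"][:2])>6: print("contact");break
E
```

```text
t 67.06 p [0.6089 0.1803 0.0624] F [-0.2 -0.  -1.2] w 0.0595
0.05 t 67.61 p [0.6084 0.1802 0.0498] F [ 0.5  0.  -2.7] w 0.0593
0.044 t 67.96 p [0.6083 0.1801 0.0437] F [-0.   0.6 -1.7] w 0.0594
0.041 t 68.21 p [0.6084 0.1802 0.0408] F [ 0.6 -0.6 -1.4] w 0.0596
0.04 t 68.46 p [0.6085 0.1802 0.04  ] F [-0.7 -0.1 -1.8] w 0.0597
0.039 t 68.71 p [0.6087 0.1803 0.0393] F [-0.3 -0.8  2.8] w 0.0594
0.038 t 68.96 p [0.6088 0.1803 0.0393] F [-4.2 -1.  13.5] w 0.0599
contact
```

```bash
python3 - <<'E'
from h import *
q=down(YAW); yt=.1802
hand.move_gripper(.085,35); st(); bot.servo_line([X(yt),yt,.17],q,velocity=.12)
bot.reach([.4407,.115,.17],down(-.30)); bot.dwell(.2); cam("wrist","w_d"); st()
E
```

```text
t 69.34 p [0.6085 0.1802 0.0378] F [ 0.1 -0.2  0.2] w 0.0854
 t 71.59 p [0.4417 0.1153 0.1699] F [-0.4  0.4 -0.4] w 0.0848
```

View pics/w_d.png

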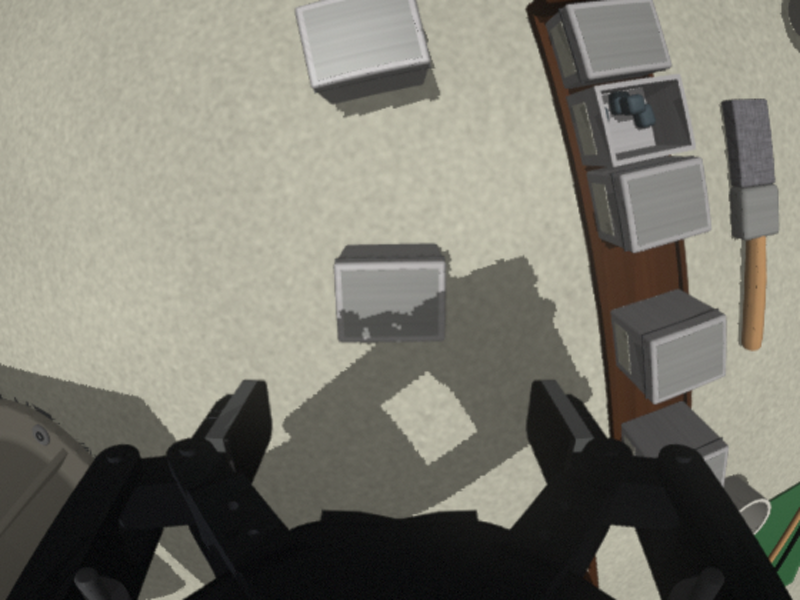

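```bash
python3 - <<'E'
from h import *
c=dict(np.load("pics/w_d.npz"))
f=lambda p,z:unproj(c,(np.array(p)+.5)*.7-.5,z,"wrist")
for z in (.057,.067):
    P=np.array([f(p,z) for p in [(334,260),(446,261),(444,342),(336,343)]]);d=P[1]-P[0]+P[2]-P[3];print(z,P.mean(0).round(4),np.arctan2(d[1],d[0]).round(3),[np.linalg.norm(P[i]-P[(i+1)%4]).round(4) for i in range(4)])
# far bottom edge of D
print("far bottom edge", f((344,246),0.0),f((437,246),0.0))
E
```

```text
0.057 [0.438  0.1189 0.057 ] -0.299 [np.float64(0.0589), np.float64(0.0457), np.float64(0.06), np.float64(0.047)]
0.067 [0.4391 0.1218 0.067 ] -0.299 [np.float64(0.0565), np.float64(0.0438), np.float64(0.0575), np.float64(0.045)]
far bottom edge [0.41487925 0.14777835 0.        ] [0.47228481 0.12993946 0.        ]
```

```bash
python3 - <<'E'
from h import *
q=down(-.299); x,y=.4378,.1185
bot.servo_line([x,y,.10],q); bot.servo_line([x,y,.037],q,velocity=.08); bot.dwell(.2); st("dn")
hand.move_gripper(.05,35); st("grip")
bot.servo_line([x,y,.17],q,velocity=.15)
q=down(YAW); yt=.080
bot.reach([X(yt)-.05,yt,.18],q)
bot.servo_line([X(yt),yt,.14],q,velocity=.15); bot.dwell(.2); cam("wrist","w_d2"); st("over")
E
```

```text
dn t 73.34 p [0.4381 0.1186 0.0374] F [ 0.6 -0.4  0.6] w 0.0854
grip t 73.7 p [0.438  0.1185 0.0374] F [-1.7 -1.   7. ] w 0.06
over t 76.12 p [0.6069 0.0801 0.1408] F [ 0.2 -0.7 -2.1] w 0.059
```

View pics/w_d2.png

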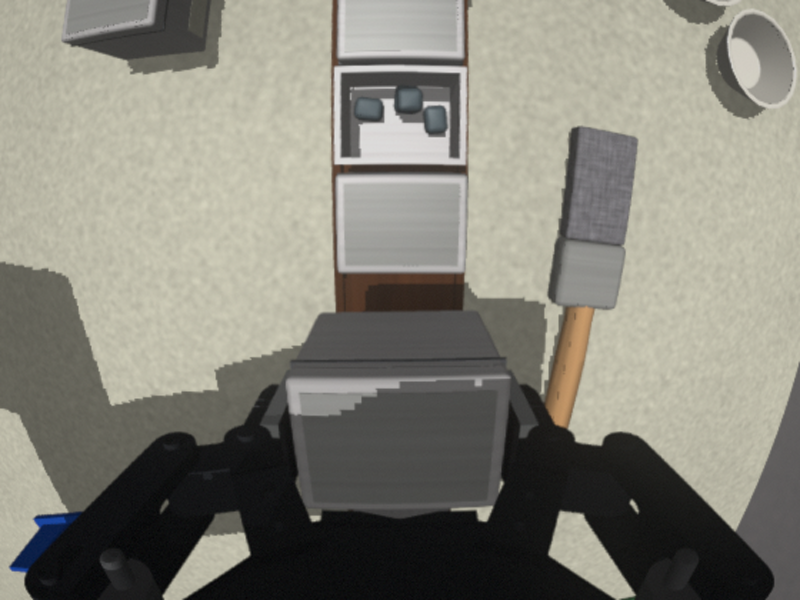

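```bash
python3 - <<'E'
from h import *
c=dict(np.load("pics/w_d2.npz"))
f=lambda p,z:unproj(c,(np.array(p)+.5)*.7-.5,z,"wrist").round(4)
zt=.1408-.0372+.057
print("D far",f((286,377),zt),f((510,375),zt),"near",f((301,508),zt),f((498,508),zt))
print("C near",f((338,272),.058),f((466,272),.058),"C far",f((337,176),.058),f((466,175),.058))
E
```

```text
D far [0.5781 0.1038 0.1606] [0.6357 0.1035 0.1606] near [0.5767 0.0586 0.1606] [0.6366 0.0576 0.1606]
C near [0.5792 0.1069 0.058 ] [0.6384 0.106  0.058 ] C far [0.5805 0.151  0.058 ] [0.6379 0.1506 0.058 ]
```

```bash
python3 - <<'E'
from h import *
q=down(YAW); yt=.0795
bot.servo_line([X(yt),yt,.075],q,velocity=.08); bot.servo_line([X(yt),yt,.060],q,velocity=.04);st()
for z in (.055,.05,.046,.0445,.0435,.0430,.0425):
    bot.servo_line([X(yt),yt,z],q,velocity=.03); o=st(z)
    if o["wrist_force"][2]>4 or np.hypot(*o["wrist_force"][:2])>6: print("contact");break
E
```

```text
t 77.62 p [0.6069 0.0795 0.0597] F [ 0.5  0.6 -0.9] w 0.0597
0.055 t 77.93 p [0.6069 0.0795 0.0548] F [ 0.1 -0.5 -1.5] w 0.0594
0.05 t 78.25 p [0.6069 0.0795 0.0497] F [-0.3  0.6 -2.3] w 0.0597
0.046 t 78.53 p [0.6069 0.0795 0.0457] F [ 0.2 -0.8 -1.9] w 0.0594
0.0445 t 78.78 p [0.607  0.0795 0.0444] F [-0.9  0.1 -1.1] w 0.0598
0.0435 t 79.03 p [0.6071 0.0795 0.0435] F [ 0.3 -0.2 -1.5] w 0.0597
0.043 t 79.28 p [0.6071 0.0795 0.0435] F [-1.6 -0.6  5.7] w 0.0595
contact
```

Seated. Now F (which was knocked aside).

```bash
python3 - <<'E'
from h import *
q=down(YAW); yt=.0795
hand.move_gripper(.085,35); bot.servo_line([X(yt),yt,.18],q,velocity=.15)
bot.reach([.465,.245,.18],down(-.08)); bot.dwell(.2); cam("wrist","w_f"); st()
E
```

```text
t 81.85 p [0.4658 0.2443 0.1799] F [-0.8 -0.3  0.7] w 0.085
```

View pics/w_f.png

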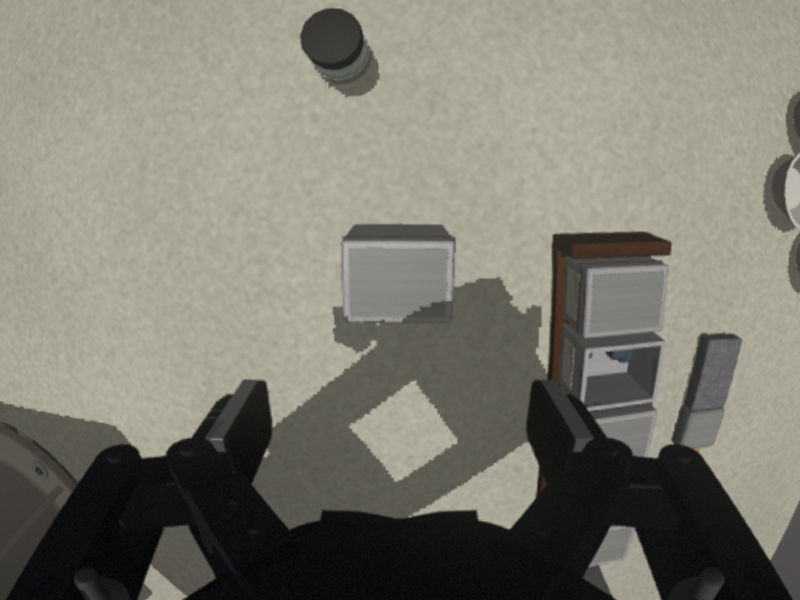

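```bash
python3 - <<'E'
from h import *
c=dict(np.load("pics/w_f.npz"))
f=lambda p,z:unproj(c,(np.array(p)+.5)*.7-.5,z,"wrist")
for z in (.057,.067):
    P=np.array([f(p,z) for p in [(342,240),(454,239),(453,322),(343,322)]]);d=P[1]-P[0]+P[2]-P[3];print(z,P.mean(0).round(4),np.arctan2(d[1],d[0]).round(3),[np.linalg.norm(P[i]-P[(i+1)%4]).round(4) for i in range(4)])
print("far bottom", f((353,225),0),f((447,226),0))
E
```

```text
0.057 [0.4666 0.2554 0.057 ] -0.078 [np.float64(0.0607), np.float64(0.0477), np.float64(0.0626), np.float64(0.0471)]
0.067 [0.4668 0.258  0.067 ] -0.078 [np.float64(0.0583), np.float64(0.0457), np.float64(0.0601), np.float64(0.0452)]
far bottom [0.43883148 0.28170195 0.        ] [0.50078969 0.27596762 0.        ]
```

```bash
python3 - <<'E'
from h import *
q=down(-.078); x,y=.4668,.2572
bot.servo_line([x,y,.12],q); bot.servo_line([x,y,.042],q,velocity=.08); bot.dwell(.2); st("dn")
hand.move_gripper(.05,35); st("grip")
bot.servo_line([x,y,.18],q,velocity=.15)
q=down(YAW); yt=-.019
bot.reach([X(yt)-.08,yt,.19],q)
bot.servo_line([X(yt),yt,.155],q,velocity=.15); bot.dwell(.2); cam("wrist","w_f2"); st("over")
E
```

```text
dn t 83.73 p [0.4671 0.2574 0.0425] F [-0.5  0.3  0.7] w 0.085
grip t 84.08 p [0.467  0.2573 0.0423] F [-0.6 -0.7  4.6] w 0.0599
over t 87.22 p [ 0.6054 -0.019   0.1555] F [ 0.6 -0.7 -0.3] w 0.0597
```

View pics/w_f2.png

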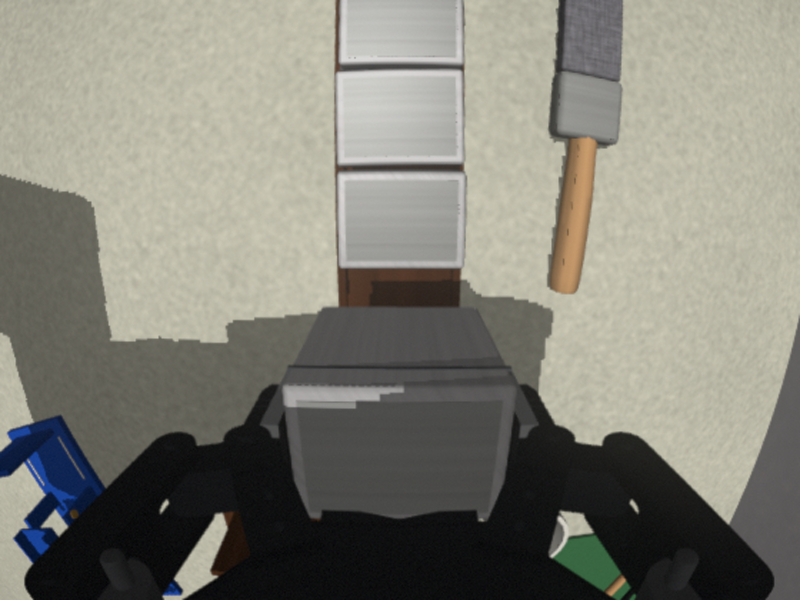

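```bash
python3 - <<'E'
from h import *
c=dict(np.load("pics/w_f2.npz"))
f=lambda p,z:unproj(c,(np.array(p)+.5)*.7-.5,z,"wrist").round(4)
zt=.1555-.0424+.067
print("F far",f((284,387),zt),f((516,384),zt),"near",f((302,517),zt),f((497,517),zt))
print("E near",f((340,267),.068),f((462,266),.068),"E far",f((338,173),.068),f((464,173),.068))
E
```

```text
F far [0.5771 0.0042 0.1801] [0.6347 0.0041 0.1801] near [ 0.5765 -0.0399  0.1801] [ 0.6339 -0.0409  0.1801]
E near [0.5781 0.009  0.068 ] [0.6357 0.0087 0.068 ] E far [0.5789 0.0531 0.068 ] [0.6362 0.0523 0.068 ]
```

```bash
python3 - <<'E'
from h import *
q=down(YAW); yt=-.019
bot.servo_line([X(yt),yt,.09],q,velocity=.08); bot.servo_line([X(yt),yt,.068],q,velocity=.04);st()
for z in (.060,.055,.052,.0505,.0495,.0490,.0485,.048,.0475):
    bot.servo_line([X(yt),yt,z],q,velocity=.03); o=st(z)
    if o["wrist_force"][2]>4 or np.hypot(*o["wrist_force"][:2])>6: print("contact");break
E
```

```text
t 88.89 p [ 0.6058 -0.019   0.0679] F [ 0.   0.1 -0.6] w 0.0595
0.06 t 89.31 p [ 0.6056 -0.019   0.0598] F [-0.3 -0.3 -0.8] w 0.0599
0.055 t 89.62 p [ 0.6055 -0.019   0.0547] F [-0.4 -0.2 -1.3] w 0.0595
0.052 t 89.88 p [ 0.6056 -0.019   0.0518] F [-0.1 -0.4 -1.2] w 0.0598
0.0505 t 90.12 p [ 0.6057 -0.019   0.0504] F [ 0.2 -0.4 -0.6] w 0.0599
0.0495 t 90.38 p [ 0.6057 -0.019   0.0494] F [-0.2  0.7 -1.2] w 0.0597
0.049 t 90.62 p [ 0.6057 -0.019   0.049 ] F [-0.4  0.4 -0.9] w 0.0596
0.0485 t 90.88 p [ 0.6057 -0.019   0.0485] F [-0.1 -0.3 -0.5] w 0.0593
0.048 t 91.12 p [ 0.6058 -0.019   0.0483] F [-2.   0.1  4.9] w 0.0598
contact
```

```bash
python3 - <<'E'
from h import *
q=down(YAW); yt=-.019
hand.move_gripper(.085,35); bot.servo_line([X(yt),yt,.18],q,velocity=.15)
bot.reach([.58,.0,.36],q); bot.dwell(.3); cam("wrist","w_end1")
bot.reach([.30,-.35,.40],down(-.8)); bot.dwell(.5); cam("top","t_end"); s=cam("scene","s_end"); st()
im=np.load("pics/t_end.npz")["frame"][:,:,::-1]
cv2.imwrite("pics/te.png",cv2.resize(im[140:250,100:410],None,fx=2.58,fy=2.58,interpolation=cv2.INTER_CUBIC))
im=s["frame"][:,:,::-1]
cv2.imwrite("pics/se.png",cv2.resize(im[180:310,180:400],None,fx=3.6,fy=3.6,interpolation=cv2.INTER_CUBIC))
E
```

```text
t 95.89 p [ 0.3  -0.35  0.4 ] F [ 0.5 -0.4  0.7] w 0.0847
```

View pics/w_end1.png

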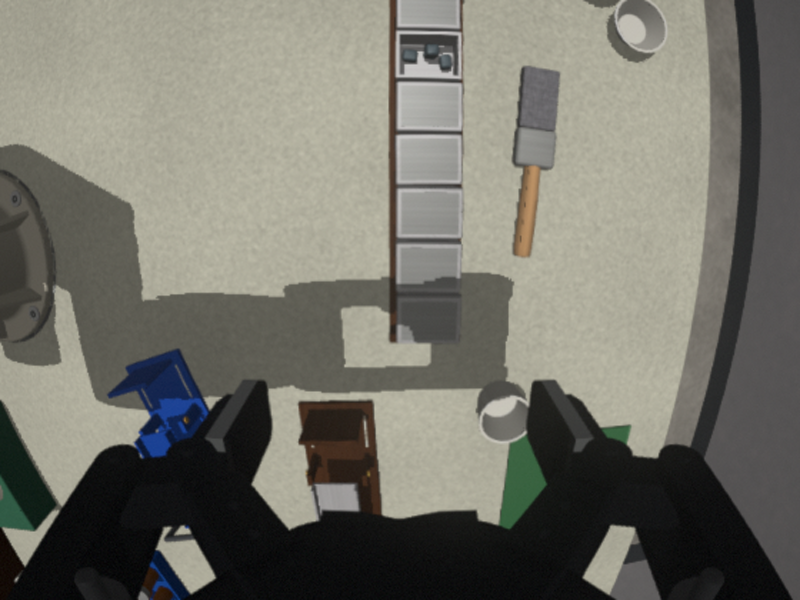

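View pics/te.png

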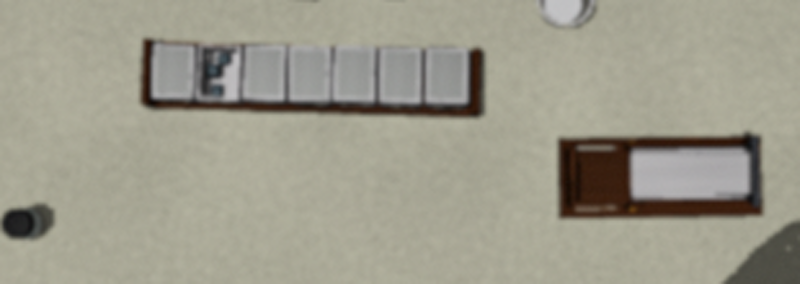

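View pics/se.png

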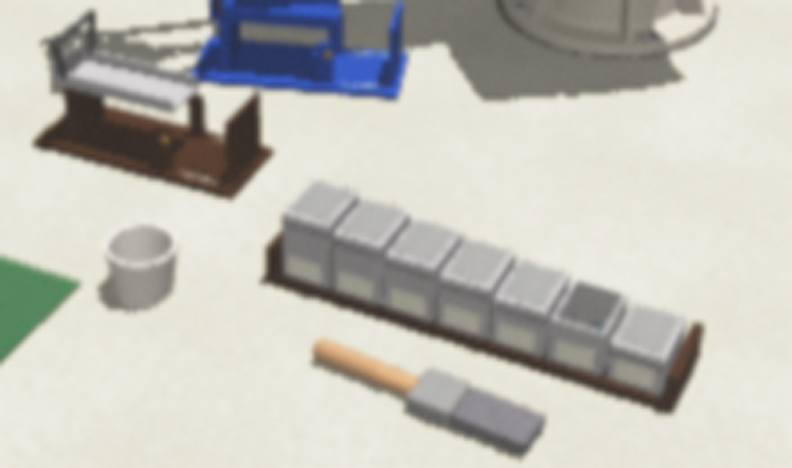

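```bash
python3 - <<'E'
from h import *
bot.reach([.58,.08,.24],down(YAW)); bot.dwell(.3); c=cam("wrist","w_fin"); u=proj(c,[X(.179),.179,.02],"wrist").astype(int)
y0=max(u[1]-40,0)
cv2.imwrite("pics/fb.png",cv2.resize(c["frame"][y0:y0+80,u[0]-50:u[0]+50,::-1],(700,560),interpolation=cv2.INTER_CUBIC))
bot.reach([.30,-.35,.40],down(-.8)); bot.dwell(.3)
E
```

```text
(no output)
```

View pics/fb.png

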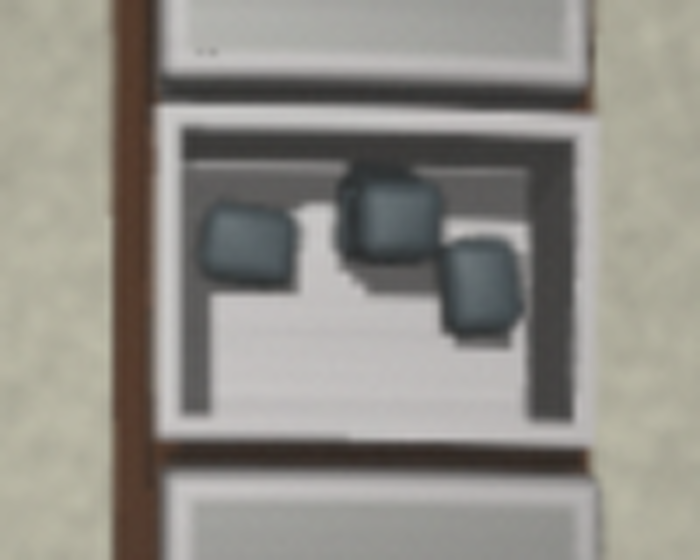

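```bash
python3 - <<'E'
from h import *
from workcell import hand_in
st(); hand_in()
E
```

```text
t 100.42 p [ 0.3003 -0.3498  0.3999] F [-0.6 -0.5 -0.2] w 0.0851
the job is handed in; nothing more can be done
```

The job is done and handed in at about 100 s of the 210 s. All seven tins stand upright in the rack in height order, A to G from the robot's left, and the stones are still in the open tin.

- **Tipping:** I stood the open tin on the pad, within about 2 mm of its mark. I then lifted the tray handle to 0.9 rad, waited for the stones to slide, lowered the tray and let go. The last pictures show the tray level and empty and the pad clear.
- **Filing:** I slid G, E, C and A apart in the rack and set the filled tin B, then D, then F into their gaps. Each went down to light contact with the rack floor. F had been knocked a few centimetres aside during the run, so I measured it again before gripping it.
- **Last checks:** All seven tins look upright and in order, about 3 to 5 mm apart; I did not close those gaps up. I never touched the vial, the cup or the brush, and they look unmoved in the pictures.
- **Stone count:** Four stones lay on the tray, but only three tops show in the tin. The middle one measures about 12 mm higher, and another stone shows under its edge. So I count four, with two stacked. No stray stone shows anywhere in the last pictures.
- **Disagreement:** The overhead camera placed the open tin about 6 mm off from the wrist camera. I used the wrist readings, and the grasps confirmed them.

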